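# Shingle heel lifts on the gluing board

## Task

Swing the gluing board's hold-down bail up and back until it stays open by itself, then lay the three brown heel lifts on the slope like shingles, ready for cementing: the longest first with its lower end on the lowest line, then the middle one lapping over it with its lower end on the middle line, then the shortest lapping over that with its lower end on the top line. They should lie square to the lines and centred between the two long lines, with the bail left open and the other things on the bench left where they are.

Things in the scene. Friction and masses are not known exactly. Their poses are not given: they have to be found in the camera images.
- deck: Sloping plywood top of the fixed gluing board, 212 mm up the slope x 150 mm across, 15 deg steep, low edge toward the robot. Origin: on its surface, middle of the lowest line, 15 mm from the low edge. x up the slope, y across to the left, z out of the surface. Thin dark lines run across at x = 0, 55, 110 mm; two long lines at y = +-30 mm mark the lane for the lifts.
- bail (a joint): Hinge of the hold-down bail, a light steel-rod U (140 g, free-swinging) hinged at the deck's top end. 0 = lying over the deck, parallel to it and 30 mm above (start); grows as it swings up and back about the deck's +y. Balances upright at about 1.83 rad: let go earlier it falls back onto the deck; later it falls to its stop at 2.45 rad and stays.
- bail_grip (a point): Middle of the bail's cross bar: a rubber sleeve 12 mm thick and 44 mm long along the deck's y, 112 mm from the hinge. Its axes turn with the bail (equal to the deck's when the bail is shut). The side rods are at +-62 mm.
- bail_hinge (a point): Middle of the bail's hinge axis, which lies along the deck's y; in the deck's frame at x = 188, z = 30 mm. Its two steel cheeks, at y = +-69 mm, stand 36 mm above the deck.
- lift_long_c (a point): Centre (half-way up) of the longest of three brown flat leatherboard heel lifts: 84 mm long (own x) by 50 mm wide (own y) by 6 mm thick (own z), about 30 g, stiff, both ends alike. Starts lying flat on the bench.
- lift_mid_c (a point): Centre (half-way up) of the middle-sized of three brown flat leatherboard heel lifts: 74 mm long (own x) by 50 mm wide (own y) by 6 mm thick (own z), about 30 g, stiff, both ends alike. Starts lying flat on the bench.
- lift_short_c (a point): Centre (half-way up) of the shortest of three brown flat leatherboard heel lifts: 64 mm long (own x) by 50 mm wide (own y) by 6 mm thick (own z), about 30 g, stiff, both ends alike. Starts lying flat on the bench.
- tape_tin_low: Bystander: low open round tin, 93 mm across, 39 mm high; origin under its centre
- stone: Bystander: broken whetstone, 35x58x23 mm; origin under its centre
- driver_small: Bystander: small screwdriver lying along its own y, 23x150x25 mm; origin under its centre
- dye_bottle: Bystander: dark bottle with a screw cap, 53 mm across, 162 mm high; origin under its centre
- jar_scraps: Bystander: glass jar, 83 mm across, 105 mm high; origin under its centre
- hammer_ash: Bystander: hammer with an ash handle lying flat along its own y, 121x279x32 mm; origin under its centre
- lasting_pincers: Bystander: iron pincers lying flat, 69x178x22 mm; origin under its centre
Things that resemble listed ones, but are neither listed nor needed, are in the scene too. What is shaped like the part that bears lift_long_c but pink or turquoise is not meant.

How it is judged (in metres and radians):
On the way, in this order (a step that is already met when the one before it is completed fails the run):
1. the bail stands open past its balance point (value of joint bail above 2.2 rad), for 0.2 s.
2. the longest lift lies flat on the deck with its lower end on the lowest line (x of lift_long_c in the frame of deck between 0.036 and 0.048 m and y of lift_long_c in the frame of deck between -0.008 and 0.008 m and z of lift_long_c in the frame of deck between -0.001 and 0.0055 m and angle between the y axis of lift_long_c and the y axis of deck, either way round below 0.12 rad), for 0.2 s.
3. the middle lift laps over the longest, its lower end on the middle line (x of lift_mid_c in the frame of deck between 0.0857 and 0.0977 m and y of lift_mid_c in the frame of deck between -0.008 and 0.008 m and z of lift_mid_c in the frame of deck between 0.0055 and 0.012 m and angle between the y axis of lift_mid_c and the y axis of deck, either way round below 0.12 rad), for 0.2 s.
4. the shortest lift laps over the middle one, its lower end on the top line (x of lift_short_c in the frame of deck between 0.1358 and 0.1478 m and y of lift_short_c in the frame of deck between -0.008 and 0.008 m and z of lift_short_c in the frame of deck between 0.0055 and 0.012 m and angle between the y axis of lift_short_c and the y axis of deck, either way round below 0.12 rad), for 0.2 s.
At the end, for the whole second after the job is handed in: Bail open beyond 2.2 rad. Longest lift flat on the deck, middle one lapping on it, shortest lapping on the middle one: each lower end within 6 mm of its line (lowest, middle, top), within 8 mm of the lane's middle, within 0.12 rad of square, and at rest (all of step 2 and all of step 3 and all of step 4 and value of joint bail above 2.2 rad and linear speed of each of lift_long, lift_mid, lift_short below 0.01 m/s); the robot touches nothing.
It fails at once if a bystander is moved more than 30 mm (distance of any of tape_tin_low, stone, driver_small, dye_bottle, jar_scraps, hammer_ash, lasting_pincers from where it was at the start of the episode above 0.03 m).
It also fails if it takes over 72 s, if anything falls off the work surface, if the arm or the gripper's body presses on something with over 40 N, if the wrist force passes 120 N, or if a joint passes its speed limit or range.

## Robot

A 6-joint arm with a two-finger parallel gripper is mounted at the origin on a cart in front of the work surface, level with it; the furniture and walls round the work are solid. World frame = base frame: x ahead of the robot, y to its left, z up, the work surface at z = 0. Lengths are in mm, angles in rad, forces in N, time in s.
With the tool pointing down it reaches from about 350 to 875 mm from the base axis. Payload 4.2 kg.
Tool frame: the origin (TCP) lies between the finger pads; the fingertips stand 14 mm ahead of it and the grasp point (between the pads) lies 5 mm behind it; z points along the fingers, y is the line along which they close (so a half turn about z gives the same grasp; the last joint's range is limited). The gripper opens to 85 mm and grips with 20 to 120 N. Pads are 22 mm wide; open, the fingers measure 114 mm over their backs; the gripper's body (76 mm by 85 mm) begins 54 mm behind the grasp point. The pads swing forward as they close: fully open they stand 13 mm farther back than shut.
Start: joints at [1.447, 0.385, 0.008, 0, -1.194, -0.259], TCP at [233.416, 579.755, 218.012] pointing down, gripper open.
Joint ranges: [-3.14, 3.14], [-1.21, 2.06], [-1.07, 1.41], [-3.16, 2.05], [-2.99, -0.16], [-3.1, 3.1]. Speed limits (rad/s): [2.79, 2.79, 3.14, 3.14, 3.14, 3.14].

## Interface

Orientations are given as a unit quaternion [x, y, z, w].
In Python, from bench import * gives the robot as it stands.
- The arm moves only by the tool carry_out, never from a script. Its argument "motion" is a list of rows, each a list of 7 numbers: the turn, a rotation vector about the tool's x, y, z in rad, then the shift along the tool's x, y, z in mm, then the opening, from -1 (shut) to 1 (fully open), so that 0 is half open. A call has 1 to 5 rows; each row is the pose to reach, as a shift and turn from the pose commanded when the call began, along the tool's axes at that moment; what a row does not reach only later rows make up. A row lasts 1/8 s, in which the tool goes at most 62.5 mm and 10.7 degrees, less where a joint would pass 70% of its speed; a pose out of reach is approached as far as the arm can. A call with a gripper value outside its range is refused whole. The fingers move at their own pace and stop on an object; the grip force is fixed at half the most. Time passes only in rows, so rows that repeat a pose let the fingers close. It gives the time, the measured TCP pose, the force, the opening and the grip force at its end, in the units of the state.
- read_state(): the state, without advancing time (a new reading comes with each control period).
- get_image(name): name is "scene" or "top" or "wrist"; returns a dict with "color" (420x560x3 uint8, blue, green, red), "mtx" (3x3 intrinsics, pixels), "position" and "orientation" of the camera in the world. Camera axes: x right, y down, z forward; pixel columns grow to the right and rows downward; lengths in mm; the calibration is good to about 2 mm. A picture is of the moment at which its call begins. There is no depth.
- job_done(): hands the job in; it is judged then, once.
The state is a dict: "clock": time; "joints": joint angles; "joint_vel": joint speeds; "joint_efforts": joint torques, N m; "position": TCP position; "ee_rot": TCP orientation; "contact_force": force on the tool from outside, world axes, zero at the start; "wrist_torque": the same for the moment, N m; "gripper_width": finger opening in mm; "grasp_force": force on a finger pad.
Only numpy, scipy, OpenCV 4.12 (cv2) and the standard library are available. Lean on these libraries where they do the work, as an engineer would, in place of code of your own. Each camera call takes 0.05 s, during which the arm holds its last target. There are 200 camera calls.

## Working session

There is one attempt and no reset: what is moved stays moved. The work goes in short steps, Python scripts to look and compute and a tool call to move; the robot and the scene stay as the last step left them, time stands still between calls to the robot, and variables do not carry over. Pictures are saved under pics/ and viewed, at most 10 in all, crops included, and the job is handed in when it is done.

Besides the shell and the picture viewer there is one more tool, called after "Request:" as name(argument=value, ...) on one line, values as JSON. carry_out: Moves the arm, as the interface text tells. Its arguments: {"type":"object","properties":{"motion":{"type":"array"}},"required":["motion"]}

```bash
mkdir -p pics; ls
python3 - <<'E'
from bench import *
import cv2, numpy as np
for n in ("scene","top"):
    d=get_image(n); cv2.imwrite(f"pics/{n}0.png",cv2.resize(d["color"],(800,600),interpolation=cv2.INTER_CUBIC)); np.savez(f"{n}0.npz",**d)
    print(n,d["mtx"].tolist(),d["position"],d["orientation"])
s=read_state(); print(s)
E
```

```text
pics
scene [[516.4241826395931, 0.0, 277.0294448346387], [0.0, 516.4241826395931, 218.09742292320837], [0.0, 0.0, 1.0]] [-196.75784044 -937.38864225 1388.54170345] [ 0.88811848 -0.26575128  0.11411988 -0.35720928]
top [[485.2363056377658, 0.0, 274.30145628529135], [0.0, 485.2363056377658, 211.06890543907468], [0.0, 0.0, 1.0]] [-444.30100418  343.56827775 2069.39738161] [-0.58248428  0.77940066 -0.18469857  0.13832248]
{'clock': 0.1, 'joints': array([ 1.44658751e+00,  3.85489302e-01,  6.81161318e-03, -4.54945333e-04,
       -1.19401043e+00, -2.58606295e-01]), 'joint_vel': array([ 0.00038807, -0.00087772,  0.00110462,  0.00013986, -0.00105295,
       -0.00089486]), 'joint_efforts': array([-1.97244572e-04, -3.93321669e+01,  1.88928616e+01,  4.19786990e+00,
       -2.59820052e-03,  2.73472924e-07]), 'position': array([233.23197311, 579.27930573, 217.04144573]), 'ee_rot': array([ 9.81721008e-01, -1.90323208e-01, -1.47444161e-04,  9.57960122e-04]), 'contact_force': array([ 0.65797916,  0.18767906, -0.74805119]), 'wrist_torque': array([ 0.01394923, -0.01782936, -0.02774516]), 'grasp_force': 0.0, 'gripper_width': 85.22008684126229}
```

View pics/scene0.png

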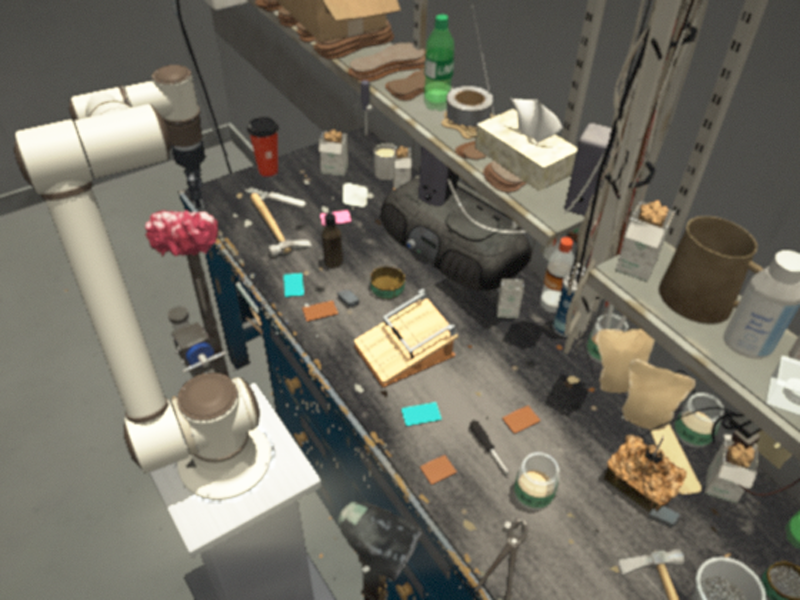

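View pics/top0.png

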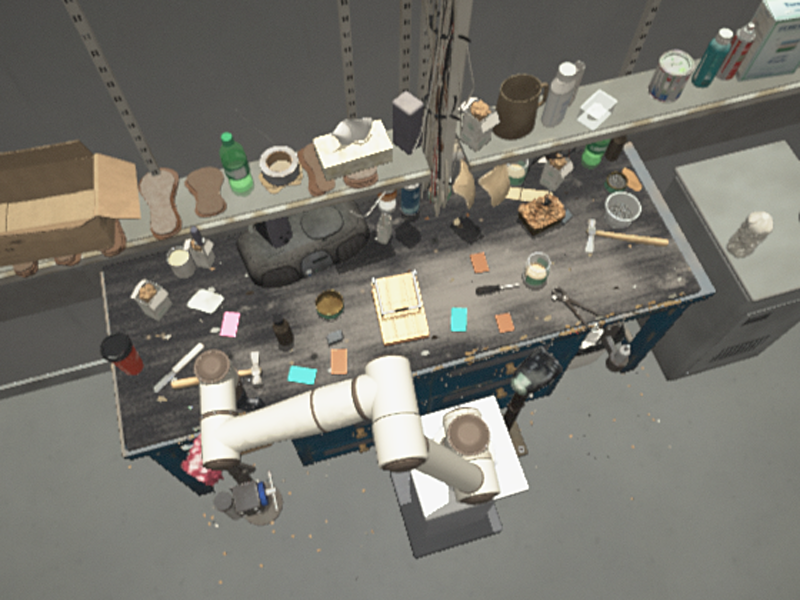

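The bench shows the three brown lifts at scene px (320,311), (521,419) and (438,469), matching top px (340,360), (480,262) and (505,323). The board is at scene (405,340) / top (400,305) with the bail lying shut. I'll measure the lifts by colour and enlarge the deck.

```bash
cat > h.py <<'E'
import numpy as np, cv2
from scipy.spatial.transform import Rotation as R
def load(n): return dict(np.load(n))
def ray(d,uv):
    uv=np.atleast_2d(uv).astype(float); K=d["mtx"]
    c=np.c_[(uv[:,0]-K[0,2])/K[0,0],(uv[:,1]-K[1,2])/K[1,1],np.ones(len(uv))]
    return R.from_quat(d["orientation"]).apply(c)
def plane(d,uv,z):
    r=ray(d,uv); p=d["position"]; return p+r*((z-p[2])/r[:,2])[:,None]
def proj(d,P):
    c=R.from_quat(d["orientation"]).inv().apply(np.atleast_2d(P)-d["position"])
    q=c@d["mtx"].T; return q[:,:2]/q[:,2:]
def brown(d,z=6,amin=60):
    hsv=cv2.cvtColor(d["color"],cv2.COLOR_BGR2HSV)
    m=cv2.inRange(hsv,(4,120,80),(14,255,255))
    out=[]
    for c in cv2.findContours(m,cv2.RETR_EXTERNAL,cv2.CHAIN_APPROX_NONE)[0]:
        if cv2.contourArea(c)<amin: continue
        w=plane(d,c[:,0],z)[:,:2].astype(np.float32); out.append((cv2.minAreaRect(w),c[:,0].mean(0)))
    return out
E
python3 - <<'E'
from h import *
for n in("scene0","top0"):
    d=load(n+".npz"); print(n)
    for r,c in brown(d): print(np.round(r[0]),np.round(r[1]),round(r[2]),c.round())
s=load("scene0.npz")["color"];t=load("top0.npz")["color"]
a=cv2.resize(s[195:285,240:330],(400,400),interpolation=cv2.INTER_CUBIC)
b=cv2.resize(t[180:250,250:310],(400,467),interpolation=cv2.INTER_CUBIC)[:400]
cv2.imwrite("pics/deck.png",cv2.hconcat([a,b]))
E
```

```text
scene0
[ 372. -277.] [49. 64.] 86 [306. 328.]
[ 609. -274.] [49. 73.] 86 [365. 293.]
[485.   2.] [120. 238.] 64 [283. 256.]
[394. 279.] [51. 82.] 75 [224. 217.]
[982.  29.] [56. 47.] 41 [387. 197.]
[1123.  128.] [67. 37.] 48 [396. 170.]
[ 593. 1001.] [238.  86.] 65 [186. 107.]
[1271. 1504.] [321. 111.] 0 [248.  31.]
top0
[576. 910.] [80. 74.] 31 [ 91. 253.]
[ 372. -281.] [46. 60.] 86 [353. 226.]
[ 610. -277.] [46. 69.] 85 [335. 184.]
```

View pics/deck.png

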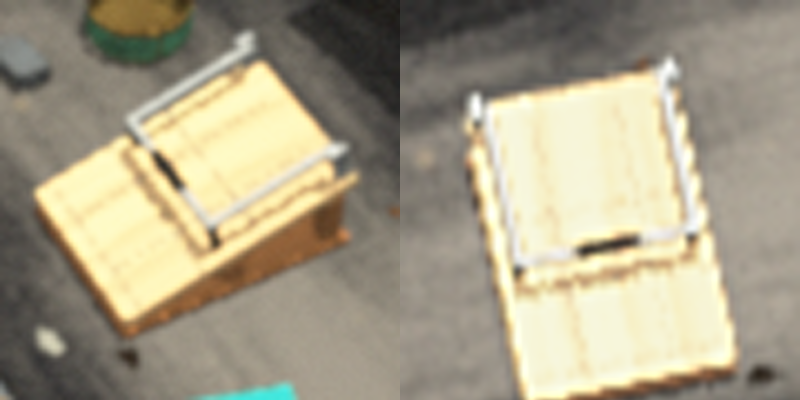

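Scene half: low deck corners are at crop (38,190) and (125,322), high right corner (355,178), sleeve (170,172). Top half: sleeve (608,245), cheeks (477,95) and (670,65). I'll fit the deck pose to these.

```bash
cat >> h.py <<'E'
def deckT(q):
    x,y,z,yaw=q; return R.from_euler("ZY",[yaw,-np.radians(15)]),np.array([x,y,z])
def dw(q,P):
    r,t=deckT(q); return r.apply(np.atleast_2d(P))+t
E
python3 - <<'E'
from h import *
from scipy.optimize import least_squares
S,T=load("scene0.npz"),load("top0.npz")
sp=[((-15,75,0),(38,190)),((-15,-75,0),(125,322)),((197,-75,0),(355,178)),((76,0,30),(170,172)),((188,69,36),(247,42)),((188,-69,36),(340,150)),((76,62,30),(132,122)),((76,-62,30),(212,222))]
tp=[((-15,-75,0),(735,362)),((76,0,30),(608,245)),((188,69,36),(477,95)),((188,-69,36),(670,65)),((76,62,30),(519,264)),((76,-62,30),(694,230))]
A=np.array([a for a,_ in sp]);a=np.array([(240+u/4.444,195+v/4.444) for _,(u,v) in sp])
B=np.array([a for a,_ in tp]);b=np.array([(250+(u-400)/6.667,180+v/6.667) for _,(u,v) in tp])
f=lambda q:np.r_[proj(S,dw(q,A))-a,proj(T,dw(q,B))-b].ravel()
o=least_squares(f,[420,20,20,0],x_scale=[10,10,10,.1],loss="soft_l1")
print(o.x.round(3),f(o.x).reshape(-1,2).round(1).tolist())
print("grip",dw(o.x,(76,0,30)),"hinge",dw(o.x,(188,0,30)), "low edge z",dw(o.x,(-15,0,0)))
E
```

```text
[ 4.13583e+02  4.61880e+01  3.37420e+01 -8.40000e-02] [[-0.6, 0.1], [-0.1, -0.1], [1.1, -0.1], [0.1, 0.1], [-0.0, -0.6], [-0.3, 0.4], [0.1, -0.2], [-0.4, 1.0], [0.1, -0.5], [-0.3, -0.3], [-0.2, 1.1], [0.3, 0.3], [-0.3, -0.7], [0.1, -0.5]]
grip [[478.99592192  40.663879    82.39039061]] hinge [[586.79587817  31.55999163 111.37812366]] low edge z [[399.14548726  47.40738233  29.86008272]]
```

```bash
cat >> h.py <<'E'
Q=np.array([413.583,46.188,33.742,-0.084])
def Rt(q=None,pitch=15,yaw=None):
    "tool y = -deck x, tool z = into slope at pitch deg, yaw rad"
    r=R.from_euler("ZY",[Q[3] if yaw is None else yaw,-np.radians(pitch)]).as_matrix()
    return R.from_matrix(np.c_[-r[:,1],-r[:,0],-r[:,2]])
def row(p,rt):
    from bench import read_state
    s=read_state(); r0=R.from_quat(s["ee_rot"])
    rv=(r0.inv()*rt).as_rotvec(); sh=r0.inv().apply(np.array(p)-s["position"])
    print("row",rv.round(3).tolist(),sh.round(1).tolist(),"| clock",round(s["clock"],2),"pos",s["position"].round(1),"width",round(s["gripper_width"],1),"F",s["contact_force"].round(1))
E
python3 - <<'E'
from h import *
n=deckT(Q)[0].apply([0,0,1]); g=dw(Q,(76,0,30))[0]
row(g+n*90,Rt())
E
```

```text
row [0.227, 0.165, 1.264] [407.0, 414.5, 48.6] | clock 0.1 pos [233.2 579.3 217. ] width 85.2 F [ 0.7  0.2 -0.7]
```

Request:
carry_out(motion=[[0.04, 0.03, 0.2, 62, 63, 0, 0], [0.07, 0.05, 0.4, 124, 126, 0, 0], [0.11, 0.08, 0.58, 180, 184, 0, 0], [0.14, 0.1, 0.76, 236, 240, 0, 0], [0.17, 0.12, 0.94, 290, 296, 0, 0]])

```text
clock: 0.72
position: [353.3, 288.8, 217.8]
ee_rot: [0.79, -0.605, 0.071, -0.068]
contact_force: [0.4, -0.7, -0.2]
gripper_width: 42.5
grasp_force: 0.0
```

Run:
```python
from h import *
n=deckT(Q)[0].apply([0,0,1]); g=dw(Q,(76,0,30))[0]
row(g+n*90,Rt())
```

```text
row [0.061, 0.049, 0.343] [262.7, -23.8, 62.2] | clock 0.72 pos [353.3 288.8 217.8] width 42.5 F [ 0.4 -0.7 -0.2]
```

Request:
carry_out(motion=[[0.015, 0.012, 0.08, 55, -5, 10, 0], [0.03, 0.025, 0.17, 110, -10, 22, 0], [0.045, 0.037, 0.25, 165, -15, 35, 0], [0.06, 0.049, 0.34, 215, -20, 48, 0], [0.061, 0.049, 0.343, 262, -24, 62, 0]])

```text
clock: 1.35
position: [456.8, 44.4, 169.4]
ee_rot: [-0.673, 0.728, -0.096, 0.088]
contact_force: [0.7, 0.8, -0.0]
gripper_width: 42.9
grasp_force: 0.0
```

Run:
```python
from h import *
from bench import *
n=deckT(Q)[0].apply([0,0,1]); g=dw(Q,(76,0,30))[0]
d=get_image("wrist"); np.savez("w1.npz",**d)
im=cv2.resize(d["color"],(800,600))
for P in [(-15,75,0),(-15,-75,0),(76,0,30),(76,62,30),(76,-62,30),(0,0,0),(0,30,0),(55,30,0),(110,-30,0)]:
    u=proj(d,dw(Q,P))[0]*800/560; cv2.circle(im,(int(u[0]),int(u[1])),4,(0,0,255),1)
cv2.imwrite("pics/w1.png",im)
row(g+n*90,Rt())
```

```text
row [0.006, -0.003, 0.0] [-2.1, 0.1, -2.1] | clock 1.4 pos [456.3  40.5 167.3] width 42.9 F [ 0.4 -2.  -1.1]
```

View pics/w1.png

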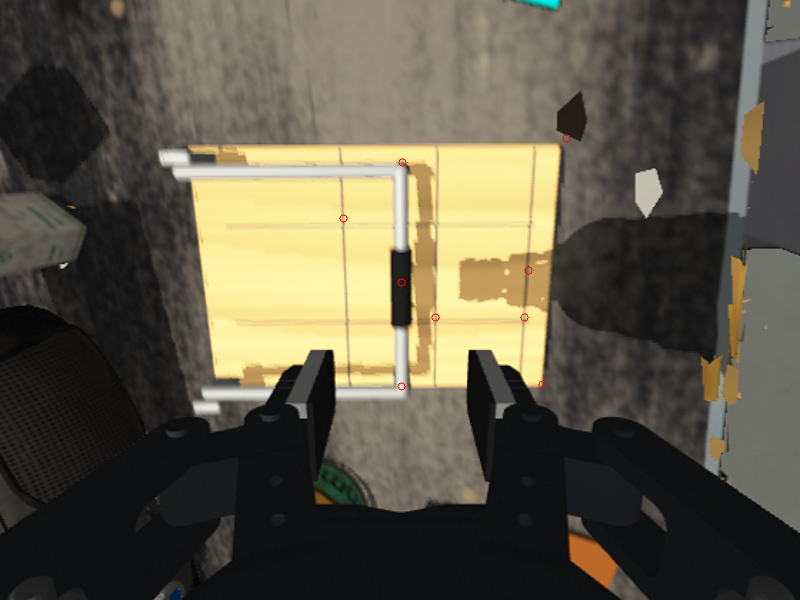

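The wrist picture shows the board with lines at columns ≈527, 436, 345, the sleeve at (401,288) and the long lines at rows 225 and 320. The prediction is about 4 mm off across, so I'll refit using these.

Run:
```python
from h import *
from bench import *
from scipy.optimize import least_squares
W=load("w1.npz"); k=.7
pts=[((-15,-75,0),(562,146)),((-15,75,0),(546,386)),((76,-62,30),(401,168)),((76,62,30),(401,395)),((76,0,30),(401,288)),((0,-30,0),(530,225)),((55,-30,0),(436,225)),((110,-30,0),(343,225)),((0,30,0),(525,319)),((55,30,0),(436,320)),((110,30,0),(347,321))]
A=np.array([p[0] for p in pts]);a=np.array([p[1] for p in pts])*k
f=lambda q:(proj(W,dw(q,A))-a).ravel()
o=least_squares(f,Q,x_scale=[10,10,10,.1],loss="soft_l1"); print("full",o.x.round(3),f(o.x).reshape(-1,2).round(1).tolist())
g2=lambda q:np.r_[f(q),(q[2]-33.7)]
o2=least_squares(g2,Q,x_scale=[10,10,10,.1],loss="soft_l1"); print("zheld",o2.x.round(3),abs(f(o2.x)).mean())
d=get_image("wrist"); np.savez("w2.npz",**d); print((d["position"]-W["position"]).round(1), R.from_quat(W["orientation"]).as_rotvec(), R.from_quat(d["orientation"]).as_rotvec())
# image shift between the two by ECC
ga,gb=[cv2.cvtColor(x["color"][:240],cv2.COLOR_BGR2GRAY).astype(np.float32) for x in (W,d)]
print(cv2.phaseCorrelate(ga,gb)); s=read_state();print(s["position"])
```

```text
full [ 4.14487e+02  4.86590e+01  3.20270e+01 -6.90000e-02] [[0.4, -1.9], [-2.0, 0.2], [-0.3, 1.3], [0.8, -2.7], [0.3, -0.3], [0.4, -0.9], [0.5, -0.3], [-0.0, 0.2], [-0.6, 1.1], [-0.4, 0.9], [-0.1, 0.6]]
zheld [ 4.14251e+02  4.83600e+01  3.31500e+01 -6.80000e-02] 0.7782619936519466
[-0.2 -3.4 -1.8] [0.058634   2.84676474 0.37639487] [0.0680922  2.85106342 0.37285684]
((-1.6463827610842259, 6.047100746115149), 0.44375854509848134)
[456.18219684  42.14818004 167.97909353]
```

```bash
sed -i 's/^Q=.*/Q=np.array([414.2,47.8,33.2,-0.075])/' h.py
python3 - <<'E'
from h import *
n=deckT(Q)[0].apply([0,0,1]); g=dw(Q,(76,0,30))[0]; print(g)
row(g-n*2,Rt())
E
```

```text
[479.66124918  42.88118006  81.84802222]
row [0.005, -0.005, -0.009] [-2.9, -0.7, 91.2] | clock 1.45 pos [456.2  42.1 168. ] width 42.9 F [-0.2  0.2  0.4]
```

Request:
carry_out(motion=[[0, 0, 0, 0, 0, 30, 0], [0, 0, 0, 0, 0, 60, 0], [0, 0, 0, 0, 0, 80, 0], [0, 0, 0, 0, 0, 91, 0], [0, 0, 0, 0, 0, 91, 0]])

```text
clock: 2.08
position: [479.6, 44.3, 80.9]
ee_rot: [-0.674, 0.728, -0.095, 0.087]
contact_force: [-0.2, -0.1, 0.0]
gripper_width: 42.5
grasp_force: 0.0
```

Request:
carry_out(motion=[[0, 0, 0, 0, 0, 0, -1], [0, 0, 0, 0, 0, 0, -1], [0, 0, 0, 0, 0, 0, -1], [0, 0, 0, 0, 0, 0, -1]])

```text
clock: 2.58
position: [480.4, 44.5, 82.1]
ee_rot: [-0.673, 0.728, -0.096, 0.088]
contact_force: [-0.3, -0.4, -0.0]
gripper_width: -0.1
grasp_force: 0.0
```

Run:
```python
from h import *
from bench import read_state
g=read_state(); p=g["position"]; h=dw(Q,(188,0,30))[0]; 
c=np.cos(Q[3]);s=np.sin(Q[3]); rt=Rt()
# arc: TCP = hinge + Rot(th)*(grip-hinge) + off with tool constant; shifts in measured tool axes
off=p-dw(Q,(76,0,30))[0]; print("off",off, g["gripper_width"],g["grasp_force"],g["contact_force"])
r0=R.from_quat(g["ee_rot"]); d0=dw(Q,(76,0,30))[0]-h
ax=deckT(Q)[0].apply([0,1,0])
for th in np.arange(.1,2.25,.1): print(round(th,2), r0.inv().apply(R.from_rotvec(ax*th).apply(d0)-d0).round(0).tolist())
```

```text
off [0.69378821 1.5708164  0.30131392] -0.05584479221056092 0.0 [-0.27610186 -0.44739291 -0.01830332]
0.1 [0.0, -1.0, -11.0]
0.2 [0.0, -2.0, -22.0]
0.3 [0.0, -5.0, -33.0]
0.4 [0.0, -9.0, -44.0]
0.5 [0.0, -14.0, -54.0]
0.6 [0.0, -20.0, -63.0]
0.7 [-0.0, -26.0, -72.0]
0.8 [-0.0, -34.0, -80.0]
0.9 [-0.0, -42.0, -88.0]
1.0 [-0.0, -51.0, -94.0]
1.1 [-0.0, -61.0, -100.0]
1.2 [-0.0, -71.0, -104.0]
1.3 [-0.0, -82.0, -108.0]
1.4 [-0.0, -93.0, -110.0]
1.5 [-0.0, -104.0, -112.0]
1.6 [-0.0, -115.0, -112.0]
1.7 [-0.0, -126.0, -111.0]
1.8 [-0.0, -137.0, -109.0]
1.9 [-0.0, -148.0, -106.0]
2.0 [-0.0, -159.0, -102.0]
2.1 [-0.0, -168.0, -97.0]
2.2 [-0.0, -178.0, -91.0]
```

The fingers shut on nothing, so I'll look.

Run:
```python
from h import *
from bench import *
d=get_image("wrist"); s=get_image("scene")
a=cv2.resize(d["color"],(400,300)); b=cv2.resize(s["color"][170:290,220:380],(400,300),interpolation=cv2.INTER_CUBIC)
cv2.imwrite("pics/w3.png",cv2.hconcat([a,b]))
```

```text
(no output)
```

View pics/w3.png

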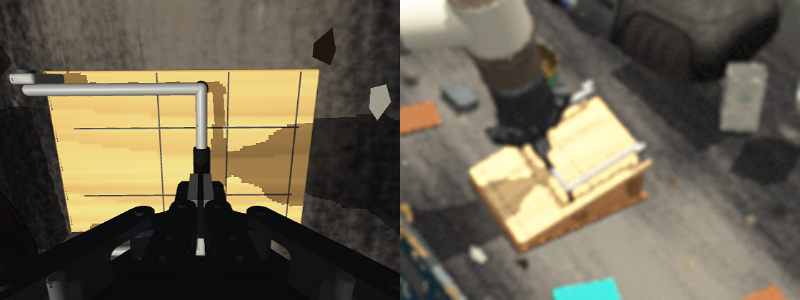

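Run:
```python
from h import *
from bench import *
from scipy.optimize import least_squares
s=read_state(); W=get_image("wrist"); np.savez("w3.npz",**W); k=1.4
pts=[((-15,-75,0),(320,69)),((0,-75,0),(302,70)),((55,-75,0),(229,71)),((110,-75,0),(157,72)),((0,-30,0),(298,126)),((55,-30,0),(228,127)),((110,-30,0),(160,128)),((0,30,0),(292,194)),((110,30,0),(163,195))]
A=np.array([p[0] for p in pts]);a=np.array([p[1] for p in pts])*k
f=lambda q:(proj(W,dw(q,A))-a).ravel()
o=least_squares(f,Q,x_scale=[10,10,10,.1],loss="soft_l1"); print("full",o.x.round(3),f(o.x).reshape(-1,2).round(1).tolist())
r0=R.from_quat(s["ee_rot"]); t=s["position"]
for n,P in (("tip",t+r0.apply([0,0,14])),("tcp",t),("bar",dw(o.x,(76,0,30))),("corner",dw(o.x,(76,-62,30))),("corner20",dw(o.x,(76,-62,15)))): print(n,P,proj(W,P)/k)
print(t,W["position"],r0.as_matrix().round(3))
hs=W["color"]; print(hs[200:345:6,278:292:3].mean(2).round().tolist())
```

```text
full [ 4.13598e+02  5.06090e+01  3.01540e+01 -6.40000e-02] [[1.3, -0.3], [-1.1, -1.3], [0.2, -1.4], [0.2, -1.5], [-3.3, 1.5], [0.0, 1.2], [0.7, 1.0], [-3.9, 0.1], [1.9, 0.7]]
tip [483.90988141  44.06926029  68.46221205] [[200.06944661 168.80783779]]
tcp [480.30949807  44.3557451   81.9883041 ] [[200.04653013 176.03068544]]
bar [[479.10717303  46.38333179  78.80164816]] [[202.98492593 177.00272535]]
corner [[475.11574999 -15.48805531  78.80164816]] [[202.11106556  89.51042871]]
corner20 [[478.98998225 -15.73798829  64.31276077]] [[201.94523712  88.59882286]]
[480.30949807  44.3557451   81.9883041 ] [434.36552778 -19.72015284 234.2043377 ] [[-0.078 -0.963  0.257]
 [-0.997  0.075 -0.02 ]
 [ 0.    -0.258 -0.966]]
[[194.0, 202.0, 162.0, 113.0, 174.0], [194.0, 202.0, 163.0, 115.0, 4.0], [25.0, 24.0, 22.0, 21.0, 15.0], [25.0, 21.0, 22.0, 22.0, 16.0], [27.0, 27.0, 22.0, 21.0, 16.0], [16.0, 28.0, 13.0, 12.0, 10.0], [14.0, 14.0, 14.0, 12.0, 10.0], [14.0, 13.0, 13.0, 9.0, 6.0], [10.0, 10.0, 32.0, 58.0, 58.0], [8.0, 12.0, 23.0, 58.0, 59.0], [11.0, 8.0, 23.0, 58.0, 58.0], [9.0, 11.0, 18.0, 59.0, 58.0], [12.0, 9.0, 15.0, 58.0, 57.0], [9.0, 10.0, 15.0, 57.0, 57.0], [20.0, 21.0, 30.0, 107.0, 10.0], [20.0, 21.0, 23.0, 9.0, 12.0], [22.0, 20.0, 20.0, 14.0, 11.0], [20.0, 20.0, 21.0, 12.0, 12.0], [20.0, 21.0, 20.0, 16.0, 14.0], [22.0, 20.0, 21.0, 16.0, 11.0], [20.0, 20.0, 21.0, 16.0, 18.0], [21.0, 21.0, 19.0, 17.0, 20.0], [15.0, 14.0, 20.0, 16.0, 18.0], [182.0, 192.0, 167.0, 14.0, 20.0], [181.0, 192.0, 170.0, 3.0, 17.0]]
```

Request:
carry_out(motion=[[0, 0, 0, 0, 0, 0, 0], [0, 0, 0, 0, 0, 0, 0], [0, 0, 0, 0, 0, 0, 0]])

```text
clock: 3.1
position: [480.3, 44.3, 81.8]
ee_rot: [-0.673, 0.728, -0.096, 0.088]
contact_force: [-0.5, 0.2, -0.1]
gripper_width: 42.8
grasp_force: 0.0
```

Run:
```python
from h import *
from bench import *
d=get_image("wrist"); np.savez("w4.npz",**d)
cv2.imwrite("pics/w4.png",cv2.resize(d["color"][60:360,100:500],(800,600),interpolation=cv2.INTER_CUBIC))
print(read_state()["contact_force"],read_state()["gripper_width"])
```

```text
[ 0.90957616  0.14694606 -0.09984273] 43.03794306943624
```

View pics/w4.png

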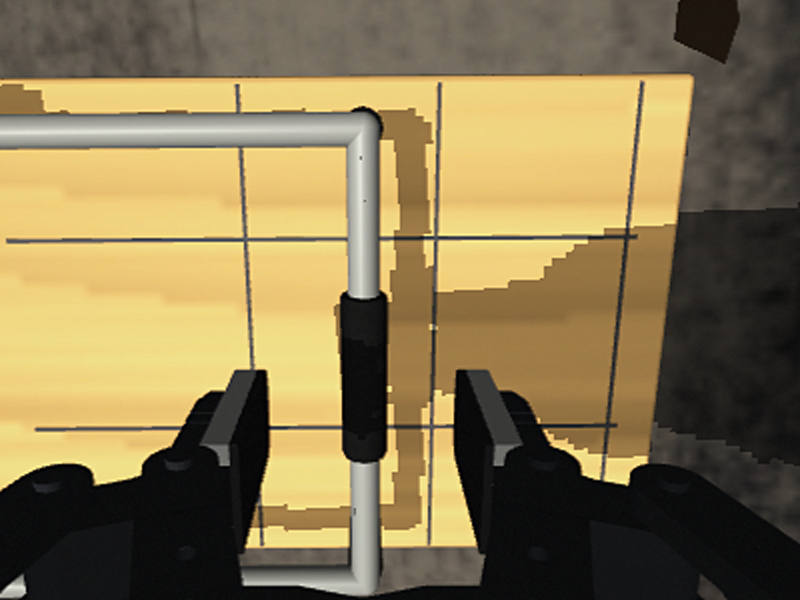

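Run:
```python
from h import *
from bench import *
d=load("w4.npz"); s=read_state(); r0=R.from_quat(s["ee_rot"]); c=R.from_quat(d["orientation"])
print("K",d["mtx"].round(1).tolist()); print("cam in tool",r0.inv().apply(d["position"]-s["position"]).round(1),"\naxes",(r0.inv()*c).as_matrix().round(3).tolist())
f=d["mtx"][0,0]; print("depth of pad tips",f*43/94)
px=lambda u,v:np.array([u/2+100,v/2+60])
for nm,P in (("tip+x",[11,21.5,14]),("tip-x",[-11,21.5,14]),("tip+x back",[11,21.5,0])):
    w=s["position"]+r0.apply(P); print(nm,((proj(d,w)[0]-[100,60])*2).round(0), c.inv().apply(w-d["position"]).round(1))
print("bar depth", c.inv().apply(dw(Q,(76,0,30))[0]-d["position"]), "sleeve 44mm px:",(458-293)/2, "depth",f*44/((458-293)/2), "12mm:", f*12/((387-341)/2))
```

```text
K [[333.5, 0.0, 280.3], [0.0, 333.5, 202.5], [0.0, 0.0, 1.0]]
cam in tool [  67.5    0.2 -157.5] 
axes [[0.001, -0.963, -0.27], [1.0, 0.001, -0.0], [0.001, -0.27, 0.963]]
depth of pad tips 152.5616593527947
tip+x [440. 315.] [ 21.4   8.1 180.4]
tip-x [437. 390.] [ 21.4  29.3 186.4]
tip+x back [446. 332.] [ 21.4  11.9 167. ]
bar depth [  0.3476099   21.02202792 169.39645552] sleeve 44mm px: 82.5 depth 177.870337726049 12mm: 174.0035912537436
```

The wrist crop shows the sleeve at (365,377) but pad tips at row 370, columns 268 and 456. That puts them at a depth of about 155 mm, short of the sleeve at about 175 mm. The tips seem to be around 30 mm shorter than the frame says, so I'll go deeper in steps and watch the force.

Request:
carry_out(motion=[[0, 0, 0, 0, 0, 8, 0], [0, 0, 0, 0, 0, 15, 0], [0, 0, 0, 0, 0, 15, 0]])

```text
clock: 3.52
position: [483.7, 43.6, 66.8]
ee_rot: [-0.673, 0.728, -0.095, 0.087]
contact_force: [0.5, 0.1, -0.0]
gripper_width: 42.5
grasp_force: 0.0
```

Request:
carry_out(motion=[[0, 0, 0, 0, 0, 4, 0], [0, 0, 0, 0, 0, 8, 0], [0, 0, 0, 0, 0, 8, 0]])

```text
clock: 3.9
position: [486.0, 43.6, 59.4]
ee_rot: [-0.673, 0.728, -0.096, 0.088]
contact_force: [-0.1, -0.0, -0.6]
gripper_width: 43.0
grasp_force: 0.0
```

Run:
```python
from h import *
from bench import *
s=read_state(); print(s["position"],s["contact_force"],s["gripper_width"])
d=get_image("wrist"); np.savez("w5.npz",**d); c=get_image("scene"); np.savez("s5.npz",**c)
r0=R.from_quat(s["ee_rot"])
im=cv2.resize(c["color"][190:290,230:340],None,fx=4.5,fy=4.5,interpolation=cv2.INTER_CUBIC)
for z in (14,0,-20,-54):
  u=(proj(c,s["position"]+r0.apply([0,0,z]))[0]-[230,190])*4.5; cv2.circle(im,tuple(int(v) for v in u),3,(0,0,255),1)
a=cv2.resize(d["color"][120:360,190:370],(305,406)); im=im[:406]
a=cv2.copyMakeBorder(a,0,im.shape[0]-a.shape[0],0,0,cv2.BORDER_CONSTANT) if im.shape[0]>a.shape[0] else a[:im.shape[0]]
cv2.imwrite("pics/w5.png",cv2.hconcat([im,a]))
```

```text
[486.00737763  43.62739875  59.42839116] [-0.13708735 -0.0461916  -0.64606846] 42.977393750410336
```

View pics/w5.png

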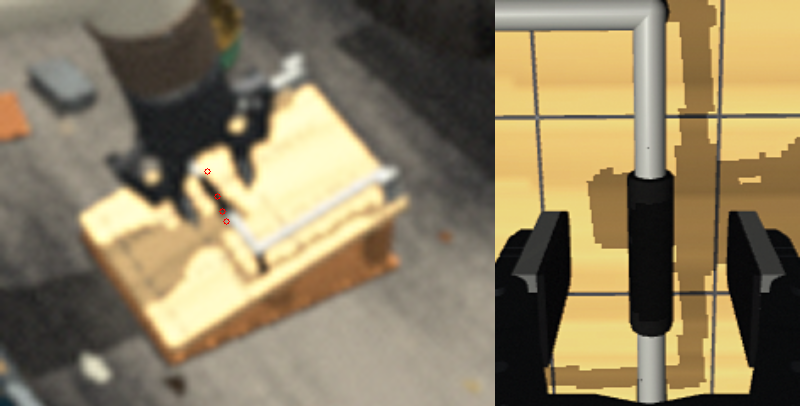

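The scene crop confirms that the finger tips (midpoint ≈ (217,200)) lie about 17 mm behind the reported TCP, so about 31 mm shorter than stated. I'll go 9 mm deeper and grip.

Request:
carry_out(motion=[[0, 0, 0, 0, 0, 5, 0], [0, 0, 0, 0, 0, 9, -0.1], [0, 0, 0, 0, 0, 9, -1], [0, 0, 0, 0, 0, 9, -1], [0, 0, 0, 0, 0, 9, -1]])

```text
clock: 4.62
position: [487.8, 43.5, 51.0]
ee_rot: [-0.673, 0.728, -0.096, 0.088]
contact_force: [-4.2, 1.2, 3.5]
gripper_width: 9.7
grasp_force: 58.5
```

Request:
carry_out(motion=[[0, 0, 0, 0, -1, -11, -1], [0, 0, 0, 0, -3.5, -28, -1], [0, 0, 0, 0, -9, -44, -1], [0, 0, 0, 0, -17, -59, -1], [0, 0, 0, 0, -26, -72, -1]])

```text
clock: 5.25
position: [491.3, 43.1, 125.4]
ee_rot: [-0.673, 0.729, -0.093, 0.085]
contact_force: [-10.2, 6.5, 1.9]
gripper_width: 9.8
grasp_force: 58.6
```

Request:
carry_out(motion=[[0, 0, 0, 0, -12, -12, -1], [0, 0, 0, 0, -25, -22, -1], [0, 0, 0, 0, -45, -32, -1], [0, 0, 0, 0, -67, -38, -1], [0, 0, 0, 0, -84, -40, -1]])

```text
clock: 5.88
position: [563.7, 35.5, 188.6]
ee_rot: [-0.673, 0.728, -0.095, 0.085]
contact_force: [-6.6, -5.1, 5.4]
gripper_width: 9.7
grasp_force: 62.6
```

Request:
carry_out(motion=[[0, 0, 0, 0, -16, 1, -1], [0, 0, 0, 0, -33, 4, -1], [0, 0, 0, 0, -49, 10, -1], [0, 0, 0, 0, -64, 18, -1], [0, 0, 0, 0, -73, 24, -1]])

```text
clock: 6.5
position: [642.3, 31.4, 182.5]
ee_rot: [-0.673, 0.728, -0.095, 0.087]
contact_force: [-3.4, -1.4, -0.8]
gripper_width: 9.6
grasp_force: 62.5
```

Request:
carry_out(motion=[[0, 0, 0, 0, 0, 0, 0], [0, 0, 0, 0, 0, 0, 0], [0, 0, 0, 0, 10, -40, 0], [0, 0, 0, 0, 40, -80, 0], [0, 0, 0, 0, 80, -110, 0.5]])

```text
clock: 7.12
position: [536.8, 40.7, 270.9]
ee_rot: [-0.673, 0.728, -0.096, 0.09]
contact_force: [-0.2, 0.7, 1.7]
gripper_width: 59.3
grasp_force: 0.0
```

Run:
```python
from h import *
from bench import *
s=read_state(); print(s["position"],s["contact_force"],s["gripper_width"])
T=get_image("top"); np.savez("t6.npz",**T); S=get_image("scene"); np.savez("s6.npz",**S)
for n,d in(("top",T),("scene",S)):
    print(n,[(np.round(r[0]).tolist(),np.round(r[1]).tolist(),round(r[2],1),c.round().tolist()) for r,c in brown(d,amin=40) if 200<r[0][0]<800 and abs(r[0][1])<500])
im=cv2.resize(S["color"][130:290,190:390],(800,600)[:1]+(640,))[:600]
im=cv2.resize(S["color"][140:290,190:390],(800,600),interpolation=cv2.INTER_CUBIC)
for P in [(-15,75,0),(-15,-75,0),(0,30,0),(0,-30,0),(110,30,0),(110,-30,0),(197,-75,0)]:
    u=(proj(S,dw(Q,P))[0]-[190,140])*4; cv2.circle(im,tuple(int(v) for v in u),4,(0,0,255),1)
cv2.imwrite("pics/s6.png",im)
```

```text
[536.78114376  40.65947182 270.89719545] [-0.19638252  0.72637757  1.6802524 ] 59.28005776556207
top [([372.0, -281.0], [46.0, 60.0], 86.2, [353.0, 225.0]), ([609.0, -277.0], [45.0, 68.0], 84.6, [335.0, 184.0])]
scene [([372.0, -277.0], [49.0, 63.0], 85.8, [306.0, 328.0]), ([609.0, -274.0], [49.0, 73.0], 85.6, [365.0, 293.0]), ([480.0, 4.0], [126.0, 240.0], 60.4, [282.0, 256.0]), ([394.0, 279.0], [51.0, 82.0], 75.4, [223.0, 217.0])]
```

View pics/s6.png

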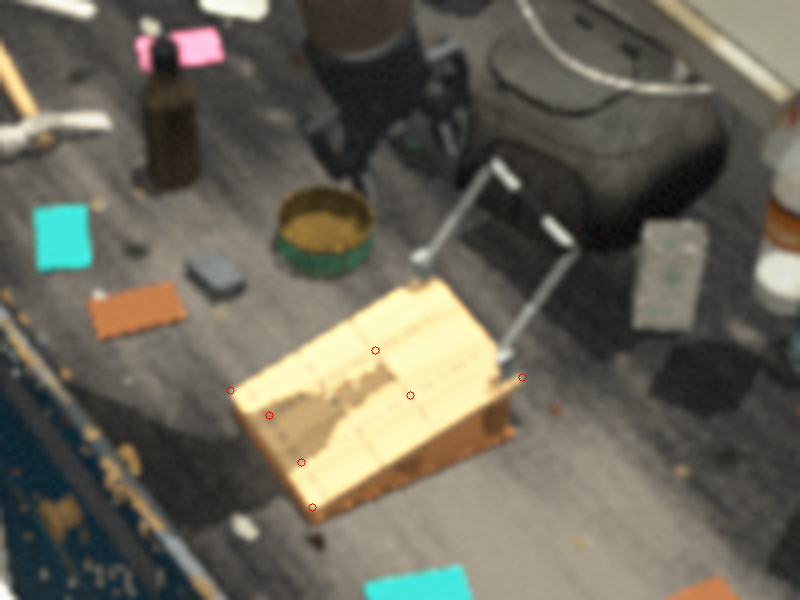

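Bail is open, resting at its stop with the deck clear. Next I'll go to the long lift, tool y along its width and the camera on the robot's side.

```bash
cat >> h.py <<'E'
def Rl(ang,pitch=0):
    "tool y at world heading ang (deg), tool z down, leaning forward by pitch deg about tool y"
    a=np.radians(ang); y=np.array([np.cos(a),np.sin(a),0]); z=np.array([0,0,-1.]); x=np.cross(y,z)
    return R.from_rotvec(y*-np.radians(pitch))*R.from_matrix(np.c_[x,y,z])
E
python3 - <<'E'
from h import *
from bench import *
S=load("s6.npz"); print("stone",plane(S,[243.75,208.75],12),read_state()["joints"].round(2))
row([394,279,150],Rl(75.4))
print(Rl(85.7,15).as_matrix().round(2), deckT(Q)[0].as_matrix().round(2))
E
```

```text
stone [[476.84741433 270.59803755  12.        ]] [ 0.45  0.06 -0.37  0.17 -0.91 -0.62]
row [-0.192, 0.236, 1.738] [-226.8, 185.3, 77.2] | clock 7.22 pos [534.7  40.4 272.6] width 64.3 F [-0.2 -0.7 -0.8]
[[-0.96  0.07  0.26]
 [ 0.07  1.   -0.02]
 [-0.26 -0.   -0.97]] [[ 0.96  0.07 -0.26]
 [-0.07  1.    0.02]
 [ 0.26  0.    0.97]]
```

Request:
carry_out(motion=[[-0.02, 0.025, 0.18, -25, 20, 0, 0.45], [-0.04, 0.05, 0.36, -50, 40, 0, 0.45], [-0.06, 0.075, 0.54, -80, 62, 10, 0.45], [-0.08, 0.1, 0.72, -110, 88, 20, 0.45], [-0.1, 0.125, 0.9, -140, 112, 30, 0.45]])

```text
clock: 7.85
position: [446.9, 188.8, 210.5]
ee_rot: [-0.284, 0.956, -0.052, 0.044]
contact_force: [0.7, 0.4, 0.2]
gripper_width: 62.1
grasp_force: 0.0
```

Run:
```python
from h import *
row([394,279,150],Rl(75.4))
```

```text
row [-0.095, 0.105, 0.83] [-1.8, 111.2, 47.1] | clock 7.85 pos [446.9 188.8 210.5] width 62.1 F [0.7 0.4 0.2]
```

Request:
carry_out(motion=[[-0.02, 0.021, 0.17, 0, 25, 10, 0.45], [-0.04, 0.042, 0.34, 0, 50, 20, 0.45], [-0.06, 0.063, 0.51, -1, 75, 30, 0.45], [-0.08, 0.084, 0.68, -2, 98, 40, 0.45], [-0.095, 0.105, 0.83, -2, 111, 47, 0.45]])

```text
clock: 8.48
position: [394.1, 278.3, 149.8]
ee_rot: [0.126, 0.992, -0.0, -0.0]
contact_force: [0.6, 0.1, -0.1]
gripper_width: 61.7
grasp_force: 0.0
```

Request:
carry_out(motion=[[0, 0, 0, 0, 0, 0, 0.45], [0, 0, 0, 0, 0, 0, 0.45]])

```text
clock: 8.72
position: [394.7, 277.1, 150.7]
ee_rot: [0.123, 0.992, -0.001, 0.0]
contact_force: [-0.4, 0.3, 0.0]
gripper_width: 61.6
grasp_force: 0.0
```

```bash
cat >> h.py <<'E'
def near(exp,amin=1500):
    "biggest brown blob in the wrist view: rectangle on z=6 plane"
    from bench import get_image
    d=get_image("wrist"); o=[r for r,c in brown(d,6,amin)]
    for r in o:
        a=r[2] if r[1][0]<r[1][1] else r[2]-90   # heading of the short side
        print("blob",np.round(r[0],1),np.round(sorted(r[1]),1),"width heading",round(a,1))
    return d
E
python3 - <<'E'
from h import *
d=near(None); np.savez("w7.npz",**d)
cv2.imwrite("pics/w7.png",d["color"])
row([394,279,100],Rl(75.4))
E
```

```text
row [-0.002, 0.001, 0.007] [1.2, 1.8, 50.8] | clock 8.78 pos [394.7 277.1 150.8] width 61.5 F [ 0.  -0.3  0.1]
```

View pics/w7.png

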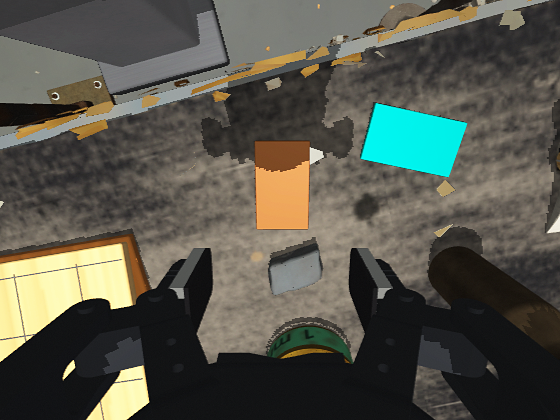

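```bash
sed -i 's/(4,120,80),(14,255,255)/(4,110,60),(17,255,255)/' h.py
python3 - <<'E'
from h import *
from bench import read_state
d=load("w7.npz")
for r,c in brown(d,6,800): print(np.round(r[0],1),np.round(r[1],1),round(r[2],1),c)
print(cv2.minAreaRect(plane(d,[(255,141),(310,141),(309,229),(256,229)],6)[:,:2].astype(np.float32)))
s=read_state(); r0=R.from_quat(s["ee_rot"])
for z in (14,-17): print(proj(d,s["position"]+r0.apply([[0,31,z],[0,-31,z],[11,31,z]])))
print("stone",plane(d,[(268,265),(320,238),(322,280),(275,293)],12).round())
E
```

```text
[436.  56.] [138.5  72.4] 85.9 [ 90.87096774 256.61520737]
[395.3 278.9] [50.5 84.6] 76.0 [281.74193548 184.16845878]
((395.90667724609375, 279.6507873535156), (51.02606201171875, 83.68843078613281), 75.93142700195312)
[[334.83861239 239.28092439]
 [222.28173588 239.12972854]
 [335.76521855 220.34796959]]
[[345.39927653 264.61798797]
 [211.01334097 264.43863967]
 [346.71772844 242.44123882]]
stone [[467. 247.  12.]
 [452. 302.  12.]
 [496. 295.  12.]
 [498. 246.  12.]]
```

Run:
```python
from h import *
row([395.6,279.2,-8],Rl(76))
```

```text
row [-0.002, 0.0, -0.003] [-0.3, 2.5, 158.8] | clock 8.78 pos [394.7 277.1 150.8] width 61.5 F [ 0.  -0.3  0.1]
```

Request:
carry_out(motion=[[0, 0, 0, 0, 1, 50, 0.45], [0, 0, 0, 0, 2, 100, 0.45], [0, 0, 0, 0, 2.5, 140, 0.45], [0, 0, 0, 0, 2.5, 157, 0.45], [0, 0, 0, 0, 2.5, 157, 0.45]])

```text
clock: 9.4
position: [394.7, 278.4, -7.5]
ee_rot: [0.124, 0.992, -0.002, -0.001]
contact_force: [-0.1, 0.1, -0.1]
gripper_width: 62.1
grasp_force: 0.0
```

Request:
carry_out(motion=[[0, 0, 0, 0, 0, 3, 0.45], [0, 0, 0, 0, 0, 6, 0.45], [0, 0, 0, 0, 0, 6, 0.45]])

```text
clock: 9.78
position: [395.1, 279.4, -12.2]
ee_rot: [0.124, 0.992, -0.001, -0.0]
contact_force: [1.0, -0.0, 0.7]
gripper_width: 62.0
grasp_force: 0.0
```

Request:
carry_out(motion=[[0, 0, 0, 0, 0, 2, 0.45], [0, 0, 0, 0, 0, 4, 0.45], [0, 0, 0, 0, 0, 4, 0.45]])

```text
clock: 10.15
position: [394.8, 279.1, -16.8]
ee_rot: [0.124, 0.992, -0.001, -0.0]
contact_force: [-0.9, 0.6, -0.0]
gripper_width: 61.8
grasp_force: 0.0
```

Request:
carry_out(motion=[[0, 0, 0, 0, 0, 2, 0.45], [0, 0, 0, 0, 0, 2, 0.45]])

```text
clock: 10.4
position: [394.9, 279.2, -18.7]
ee_rot: [0.124, 0.992, -0.001, -0.0]
contact_force: [0.2, -0.4, 0.4]
gripper_width: 62.0
grasp_force: 0.2
```

Request:
carry_out(motion=[[0, 0, 0, 0, 0, 2, 0.45], [0, 0, 0, 0, 0, 2, 0.45]])

```text
clock: 10.65
position: [395.0, 279.4, -18.9]
ee_rot: [0.124, 0.992, -0.001, 0.0]
contact_force: [-4.0, -2.2, 17.8]
gripper_width: 61.8
grasp_force: 8.4
```

Contact at reported z = −18.9, so the tips are 19 mm behind the TCP at this opening. I'll back off a little and close.

Request:
carry_out(motion=[[0, 0, 0, 0, 0, -3.5, 0.45], [0, 0, 0, 0, 0, -3.5, -1], [0, 0, 0, 0, 0, -3.5, -1], [0, 0, 0, 0, 0, -3.5, -1]])

```text
clock: 11.15
position: [395.7, 280.1, -15.8]
ee_rot: [0.124, 0.992, -0.0, 0.0]
contact_force: [-1.7, -1.2, 13.5]
gripper_width: 47.8
grasp_force: 66.0
```

```bash
cat >> h.py <<'E'
from scipy.optimize import least_squares
from scipy.ndimage import map_coordinates
def fitdeck(d,q0,zfix=None,rng=7.,skip=None):
    "fit deck pose to its dark lines; skip(px)->bool masks samples"
    bh=cv2.morphologyEx(cv2.cvtColor(d["color"],cv2.COLOR_BGR2GRAY),cv2.MORPH_BLACKHAT,np.ones((7,7))).astype(float)
    for it in range(3):
        A,a,N=[],[],[]
        S=[((x,y,0),(1,0,0)) for x in(0,55,110) for y in np.arange(-70,71,5) if abs(abs(y)-30)>4]
        S+=[((x,y,0),(0,1,0)) for y in(-30,30) for x in np.arange(-10,150,5) if min(abs(x-v) for v in(0,55,110))>4]
        t=np.linspace(-rng,rng,57)
        for P,n in S:
            px=proj(d,dw(q0,np.array(P)+t[:,None]*np.array(n)))
            if px.min()<4 or px[:,0].max()>555 or px[:,1].max()>415 or (skip and skip(px[28])): continue
            v=map_coordinates(bh,[px[:,1],px[:,0]],order=1); i=v.argmax()
            if v[i]<25: continue
            nn=px[-1]-px[0]; A.append(P);a.append(px[i]);N.append(nn/np.linalg.norm(nn))
        A,a,N=map(np.array,(A,a,N))
        def f(q):
            if zfix is not None: q=np.r_[q[:2],zfix,q[2]]
            return ((proj(d,dw(q,A))-a)*N).sum(1)
        x0=q0 if zfix is None else np.r_[q0[:2],q0[3]]
        o=least_squares(f,x0,x_scale=[10,10,10,.1][:len(x0)-1]+[.1],loss="cauchy",f_scale=.5)
        q0=o.x if zfix is None else np.r_[o.x[:2],zfix,o.x[2]]; rng=max(rng/2,2.5)
    print("deck",q0.round(3),"n",len(A),"med res px",np.median(abs(f(o.x))).round(2)); return q0
E
python3 - <<'E'
from h import *
for n in("w1","w2","w3","w4","w5"):
    d=load(n+".npz"); sk=lambda p:p[1]>230
    q=fitdeck(d,Q,skip=sk); fitdeck(d,q,zfix=31.5,skip=sk)
row([395.7,280.1,100],Rl(76));
E
```

```text
deck [ 4.15134e+02  4.79080e+01  3.11360e+01 -7.20000e-02] n 61 med res px 0.3
deck [ 4.15076e+02  4.79160e+01  3.15000e+01 -7.20000e-02] n 62 med res px 0.22
deck [ 4.14387e+02  5.04430e+01  3.14280e+01 -7.10000e-02] n 82 med res px 0.22
deck [ 4.14386e+02  5.04400e+01  3.15000e+01 -7.10000e-02] n 82 med res px 0.22
deck [ 4.14447e+02  5.01960e+01  3.15340e+01 -6.80000e-02] n 67 med res px 0.2
deck [ 4.14461e+02  5.02160e+01  3.15000e+01 -6.80000e-02] n 67 med res px 0.18
deck [ 4.14529e+02  5.03320e+01  3.14320e+01 -6.90000e-02] n 67 med res px 0.25
deck [ 4.14527e+02  5.03240e+01  3.15000e+01 -6.90000e-02] n 67 med res px 0.26
deck [ 4.14509e+02  5.03150e+01  3.15230e+01 -6.90000e-02] n 61 med res px 0.22
deck [ 4.14493e+02  5.02990e+01  3.15000e+01 -6.90000e-02] n 61 med res px 0.26
row [-0.0, 0.001, -0.004] [-0.2, -0.0, -115.8] | clock 11.15 pos [395.7 280.1 -15.8] width 47.8 F [-1.7 -1.2 13.5]
```

```bash
sed -i 's/^Q=.*/Q=np.array([414.45,49.5,31.5,-0.069])/' h.py
python3 - <<'E'
from h import *
row(dw(Q,(42,0,-15.8+60))[0],Rl(90+np.degrees(Q[3]),15))
E
```

```text
row [-0.024, -0.26, -0.178] [-103.6, -213.8, -100.7] | clock 11.15 pos [395.7 280.1 -15.8] width 47.8 F [-1.7 -1.2 13.5]
```

Request:
carry_out(motion=[[0, 0, 0, 0, 0, -30, -1], [0, 0, 0, 0, 0, -75, -1], [0, 0, 0, 0, 0, -110, -1]])

```text
clock: 11.52
position: [395.0, 279.4, 94.0]
ee_rot: [0.124, 0.992, -0.001, -0.0]
contact_force: [0.1, 0.4, -0.7]
gripper_width: 47.7
grasp_force: 62.4
```

Run:
```python
from h import *
row(dw(Q,(42,0,-15.8+60))[0],Rl(90+np.degrees(Q[3]),15))
```

```text
row [-0.026, -0.261, -0.179] [-104.2, -212.8, 9.3] | clock 11.53 pos [395.  279.4  94. ] width 47.7 F [ 0.1  0.4 -0.7]
```

Request:
carry_out(motion=[[-0.004, -0.04, -0.03, -18, -40, -5, -1], [-0.01, -0.1, -0.07, -45, -95, -5, -1], [-0.015, -0.16, -0.11, -72, -150, 0, -1], [-0.02, -0.22, -0.15, -95, -195, 5, -1], [-0.026, -0.261, -0.179, -104, -213, 9, -1]])

```text
clock: 12.15
position: [442.1, 45.1, 83.6]
ee_rot: [0.035, 0.991, -0.005, 0.13]
contact_force: [1.4, 0.1, 0.0]
gripper_width: 47.9
grasp_force: 62.4
```

Request:
carry_out(motion=[[0, 0, 0, 0, 0, 0, -1], [0, 0, 0, 0, 0, 0, -1]])

```text
clock: 12.4
position: [444.0, 48.1, 84.7]
ee_rot: [0.034, 0.991, -0.004, 0.13]
contact_force: [0.9, 0.2, -0.0]
gripper_width: 47.8
grasp_force: 62.4
```

```bash
cat >> h.py <<'E'
def held(d,s,L,ztop=-21.8):
    "held lift in tool frame from its visible part: near end and sides on plane tool z=ztop"
    r0=R.from_quat(s["ee_rot"]); hsv=cv2.cvtColor(d["color"],cv2.COLOR_BGR2HSV)
    m=cv2.inRange(hsv,(4,150,60),(17,255,255))
    c=max(cv2.findContours(m,cv2.RETR_EXTERNAL,cv2.CHAIN_APPROX_NONE)[0],key=cv2.contourArea)[:,0]
    o=r0.inv().apply(d["position"]-s["position"]); r=r0.inv().apply(ray(d,c)); p=(o+r*((ztop-o[2])/r[:,2])[:,None])[:,:2]
    print("area",cv2.contourArea(c.reshape(-1,1,2)),"px box",c.min(0),c.max(0),"tool x",np.percentile(p[:,0],[1,99]).round(1),"y",np.percentile(p[:,1],[2,98]).round(1))
    e=p[p[:,0]>p[:,0].max()-3]; k=np.polyfit(e[abs(e[:,1])<20][:,1],e[abs(e[:,1])<20][:,0],1)
    print("near end: x at y=0",k[1].round(1),"slope",k[0].round(3),"-> centre x",(k[1]-L/2).round(1))
E
python3 - <<'E'
from h import *
from bench import *
s=read_state(); d=get_image("wrist"); np.savez("w8.npz",**d); np.save("s8.npy",s,allow_pickle=True)
fitdeck(d,Q); fitdeck(d,Q,zfix=31.5)
held(d,s,84)
row(dw(Q,(42,0,-15.8))[0],Rl(90+np.degrees(Q[3]),15))
print(d["color"][100:400:20,280].tolist())
E
```

```text
deck [ 4.14661e+02  5.02360e+01  3.12090e+01 -6.90000e-02] n 52 med res px 0.01
deck [ 4.1450e+02  5.0249e+01  3.1500e+01 -6.9000e-02] n 52 med res px 0.04
area 18810.5 px box [221 177] [341 350] tool x [-43.6  40.9] y [-24.   26.1]
near end: x at y=0 40.5 slope 0.0 -> centre x -1.5
row [0.001, 0.0, 0.0] [0.7, -1.2, 59.6] | clock 12.45 pos [444.3  48.6  84.8] width 47.6 F [-0.2 -0.2 -0.7]
[[36, 39, 42], [25, 60, 106], [93, 159, 200], [92, 158, 198], [24, 53, 96], [30, 62, 110], [29, 63, 111], [67, 132, 211], [68, 132, 212], [66, 130, 210], [63, 131, 210], [64, 129, 209], [64, 128, 208], [16, 13, 13], [17, 16, 16]]
```

```bash
sed -i 's/^Q=.*/Q=np.array([414.5,50.25,31.5,-0.069])/' h.py
python3 - <<'E'
from h import *
row(dw(Q,(40.6,-1,-15.8))[0],Rl(90+np.degrees(Q[3]),15))
E
```

```text
row [0.001, 0.0, 0.0] [2.1, -1.4, 59.6] | clock 12.45 pos [444.3  48.6  84.8] width 47.6 F [-0.2 -0.2 -0.7]
```

Request:
carry_out(motion=[[0, 0, 0, 1, -1, 25, -1], [0, 0, 0, 2, -1.4, 45, -1], [0, 0, 0, 2, -1.4, 55, -1], [0, 0, 0, 2, -1.4, 58, -1], [0, 0, 0, 2, -1.4, 58, -1]])

```text
clock: 13.08
position: [445.8, 48.6, 49.3]
ee_rot: [0.035, 0.992, -0.015, 0.123]
contact_force: [0.0, -0.5, -0.7]
gripper_width: 48.1
grasp_force: 62.4
```

Request:
carry_out(motion=[[0, 0, 0, 0, 0, 1, -1], [0, 0, 0, 0, 0, 2, -1], [0, 0, 0, 0, 0, 2, -1]])

```text
clock: 13.45
position: [445.5, 48.2, 48.4]
ee_rot: [0.036, 0.992, -0.016, 0.122]
contact_force: [1.5, 0.0, -0.6]
gripper_width: 48.1
grasp_force: 62.4
```

Run:
```python
from h import *
from bench import *
s=read_state(); d=get_image("wrist"); held(d,s,84)
r,t=deckT(Q); print("tcp in deck",r.inv().apply(s["position"]-t).round(1),s["contact_force"])
```

```text
area 18787.5 px box [221 179] [341 350] tool x [-43.6  40.6] y [-23.9  26.1]
near end: x at y=0 40.6 slope 0.001 -> centre x -1.4
tcp in deck [34.4  0.1  8.3] [ 1.50792451  0.02994758 -0.64644523]
```

Run:
```python
from bench import *
s=read_state(); print(s["joints"].round(3), s["position"])
```

```text
[ 0.404  0.203 -1.068  0.974 -0.161 -3.001] [445.41841654  48.13324535  48.34812211]
```

```bash
cat >> h.py <<'E'
def tcp_for(pt_deck,pt_tool,rt):
    "TCP so that tool-frame point meets deck-frame point"
    return dw(Q,pt_deck)[0]-rt.apply(pt_tool)
H=90+np.degrees(Q[3])
E
python3 - <<'E'
from h import *
rt=Rl(H,7); p=tcp_for((84,0,1),(-43.4,1.0,-15.8),rt)
print("final",p); row(p+[0,0,40],rt)
E
```

```text
final [454.0645028   46.51332338  33.23536692]
row [-0.024, 0.124, -0.002] [-14.5, -1.5, -22.0] | clock 13.5 pos [445.4  48.1  48.3] width 48.2 F [0.6 0.1 0.3]
```

Request:
carry_out(motion=[[-0.005, 0.03, 0, -4, 0, -12, -1], [-0.01, 0.06, 0, -8, -1, -22, -1], [-0.02, 0.1, 0, -12, -1.5, -22, -1], [-0.024, 0.124, -0.002, -14.5, -1.5, -22, -1], [-0.024, 0.124, -0.002, -14.5, -1.5, -22, -1]])

```text
clock: 14.12
position: [454.9, 46.9, 73.4]
ee_rot: [0.035, 0.998, -0.002, 0.061]
contact_force: [0.8, 0.3, -0.1]
gripper_width: 47.7
grasp_force: 62.4
```

Run:
```python
from h import *
from bench import *
print(read_state()["joints"].round(3))
rt=Rl(H,7); p=tcp_for((84,0,1),(-43.4,1.0,-15.8),rt)
row(p,rt)
```

```text
[ 0.505  0.223 -0.722  0.132 -0.526 -2.256]
row [0.001, 0.001, -0.0] [5.7, -0.5, 39.8] | clock 14.12 pos [454.9  46.9  73.4] width 47.7 F [ 0.8  0.3 -0.1]
```

Request:
carry_out(motion=[[0, 0, 0, 1.5, 0, 12, -1], [0, 0, 0, 3.5, -0.5, 25, -1], [0, 0, 0, 5, -0.5, 34, -1], [0, 0, 0, 5.5, -0.5, 38, -1], [0, 0, 0, 5.5, -0.5, 38, -1]])

```text
clock: 14.75
position: [452.9, 46.0, 34.6]
ee_rot: [0.034, 0.998, -0.002, 0.06]
contact_force: [0.4, 0.0, 0.4]
gripper_width: 47.8
grasp_force: 62.4
```

Run:
```python
from h import *
from bench import *
s=read_state(); print(s["joints"].round(3)); d=get_image("wrist"); held(d,s,84)
rt=Rl(H,7); p=tcp_for((84,0,1),(-43.4,1.0,-15.8),rt)
row(p,rt); row(tcp_for((42,0,3),(-1.4,1.0,-18.8),Rl(H,15)),Rl(H,15))
```

```text
[ 0.503  0.293 -0.782  0.17  -0.399 -2.296]
area 18814.5 px box [221 177] [341 350] tool x [-43.4  41.2] y [-23.9  26.2]
near end: x at y=0 40.8 slope 0.0 -> centre x -1.2
row [-0.0, -0.0, 0.0] [-0.6, 0.4, 1.8] | clock 14.8 pos [453.3  46.2  34.9] width 47.5 F [ 0.3 -0.1 -0.3]
row [-0.0, -0.14, 0.0] [-3.3, 0.4, 8.6] | clock 14.8 pos [453.3  46.2  34.9] width 47.5 F [ 0.3 -0.1 -0.3]
```

Request:
carry_out(motion=[[0, -0.04, 0, -1, 0.2, 1, -1], [0, -0.08, 0, -2, 0.4, 3, -1], [0, -0.12, 0, -3, 0.4, 5.5, -1], [0, -0.14, 0, -3.3, 0.4, 7, -1], [0, -0.14, 0, -3.3, 0.4, 7, -1]])

```text
clock: 15.42
position: [460.9, 46.9, 44.9]
ee_rot: [0.034, 0.992, -0.005, 0.12]
contact_force: [-1.0, 0.7, -0.7]
gripper_width: 47.6
grasp_force: 62.5
```

Run:
```python
from h import *
from bench import *
s=read_state(); print(s["joints"].round(3)); d=get_image("wrist"); held(d,s,84)
row(tcp_for((42,0,3),(-1.3,1.1,-18.8),Rl(H,15)),Rl(H,15))
```

```text
[ 0.425  0.234 -1.011  0.795 -0.161 -2.842]
area 18748.5 px box [221 177] [340 349] tool x [-43.   40.8] y [-24.  26.]
near end: x at y=0 40.6 slope 0.001 -> centre x -1.4
row [-0.001, -0.021, -0.0] [7.3, -1.1, 16.7] | clock 15.47 pos [460.9  47.1  44.7] width 47.5 F [-0.1 -0.1 -1.2]
```

Run:
```python
from h import *
rt=Rl(H,10); row(tcp_for((84,0,1.5),(-43.3,1.0,-15.8),rt)+[0,0,5],rt)
```

```text
row [-0.001, 0.066, -0.0] [7.5, -1.0, 6.5] | clock 15.47 pos [460.9  47.1  44.7] width 47.5 F [-0.1 -0.1 -1.2]
```

Request:
carry_out(motion=[[0, 0.04, 0, 3, 0, 0, -1], [0, 0.066, 0, 5, -0.5, 2, -1], [0, 0.066, 0, 7.5, -1, 5, -1], [0, 0.066, 0, 7.5, -1, 6.5, -1], [0, 0.066, 0, 7.5, -1, 6.5, -1]])

```text
clock: 16.1
position: [453.9, 45.6, 35.7]
ee_rot: [0.034, 0.996, -0.005, 0.086]
contact_force: [-0.8, 0.2, -0.4]
gripper_width: 47.8
grasp_force: 62.5
```

Run:
```python
from h import *
from bench import *
s=read_state(); print(s["joints"].round(3))
rt=Rl(H,10); row(tcp_for((84,0,1),(-43.3,1.0,-15.8),rt),rt)
```

```text
[ 0.508  0.274 -0.871  0.333 -0.298 -2.46 ]
row [-0.003, -0.002, 0.001] [-0.5, 0.9, 4.7] | clock 16.1 pos [453.9  45.6  35.7] width 47.8 F [-0.8  0.2 -0.4]
```

Request:
carry_out(motion=[[0, 0, 0, -0.5, 0.8, 2, -1], [0, 0, 0, -0.5, 0.8, 4, -1], [0, 0, 0, -0.5, 0.8, 5, -1], [0, 0, 0, -0.5, 0.8, 5, -1]])

```text
clock: 16.6
position: [456.1, 47.0, 31.1]
ee_rot: [0.034, 0.996, -0.004, 0.086]
contact_force: [0.1, 0.1, -0.3]
gripper_width: 48.0
grasp_force: 62.5
```

Request:
carry_out(motion=[[0, 0, 0, 0, 0, 1, -1], [0, 0, 0, 0, 0, 1.5, -1], [0, 0, 0, 0, 0, 1.5, -1]])

```text
clock: 16.98
position: [456.3, 47.0, 29.7]
ee_rot: [0.034, 0.996, -0.004, 0.086]
contact_force: [-0.6, -0.0, -0.3]
gripper_width: 47.5
grasp_force: 62.5
```

Run:
```python
from h import *
from bench import *
s=read_state(); print(s["joints"].round(3)); d=get_image("wrist"); held(d,s,84)
rt=Rl(H,10); row(tcp_for((84,0,0),(-43.3,1.0,-15.8),rt),rt)
```

```text
[ 0.504  0.288 -0.88   0.359 -0.274 -2.483]
area 18819.5 px box [221 177] [341 350] tool x [-43.5  40.8] y [-24.   26.2]
near end: x at y=0 40.7 slope 0.001 -> centre x -1.3
row [-0.002, -0.001, 0.0] [0.7, -0.7, -0.5] | clock 17.02 pos [456.4  47.1  29.8] width 47.7 F [0.2 0.4 0.4]
```

Request:
carry_out(motion=[[0, 0, 0, 0.7, -0.7, 1, -1], [0, 0, 0, 0.7, -0.7, 2, -1], [0, 0, 0, 0.7, -0.7, 2, -1]])

```text
clock: 17.4
position: [455.9, 46.3, 27.7]
ee_rot: [0.034, 0.996, -0.004, 0.087]
contact_force: [-1.6, 1.0, 2.4]
gripper_width: 47.6
grasp_force: 62.8
```

Request:
carry_out(motion=[[0, 0, 0, 0, 0, 1, -1], [0, 0, 0, 0, 0, 1.5, -1], [0, 0, 0, 0, 0, 1.5, -1]])

```text
clock: 17.77
position: [456.1, 46.3, 26.5]
ee_rot: [0.034, 0.996, -0.004, 0.087]
contact_force: [-5.3, 1.0, 8.0]
gripper_width: 47.9
grasp_force: 63.2
```

Request:
carry_out(motion=[[0, 0, 0, 0, 0, 1, -1], [0, 0, 0, 0, 0, 2, -1], [0, 0, 0, 0, 0, 2.5, -1], [0, 0, 0, 0, 0, 2.5, -1]])

```text
clock: 18.27
position: [456.4, 46.3, 25.1]
ee_rot: [0.034, 0.996, -0.004, 0.087]
contact_force: [-12.1, 2.8, 20.6]
gripper_width: 48.0
grasp_force: 71.5
```

```bash
cat >> h.py <<'E'
def ondeck(d,z,L,part=0):
    "brown rectangle in deck coordinates on plane deck z"
    r,t=deckT(Q); m=cv2.inRange(cv2.cvtColor(d["color"],cv2.COLOR_BGR2HSV),(4,150,60),(17,255,255))
    for c in cv2.findContours(m,cv2.RETR_EXTERNAL,cv2.CHAIN_APPROX_NONE)[0]:
        if cv2.contourArea(c)<1500: continue
        o=r.inv().apply(d["position"]-t); v=r.inv().apply(ray(d,c[:,0])); p=(o+v*((z-o[2])/v[:,2])[:,None])[:,:2]
        b=cv2.minAreaRect(p.astype(np.float32)); print("deck xy",np.round(b[0],1),np.round(b[1],1),round(b[2],1),"x",np.percentile(p[:,0],[1,99]).round(1),"y",np.percentile(p[:,1],[1,99]).round(1))
E
python3 - <<'E'
from h import *
from bench import *
s=read_state(); print(s["contact_force"],s["position"]); d=get_image("wrist"); held(d,s,84); ondeck(d,6,84)
E
```

```text
[-12.09796783   2.79945724  20.58808356] [456.39780262  46.2575121   25.12952736]
area 19337.0 px box [221 177] [340 354] tool x [-45.8  41.1] y [-24.3  26.5]
near end: x at y=0 41.1 slope 0.001 -> centre x -0.9
deck xy [41.3 -0.1] [50.2 82.9] 89.8 x [ 0.2 82.7] y [-24.9  25. ]
deck xy [-17.7   0.1] [  5.2 127.6] 0.1 x [-20.3 -15. ] y [-63.3  63.6]
```

Request:
carry_out(motion=[[0, 0, 0, 0, 0, -1, -1], [0, 0, 0, 0, 0, -1, 0.5], [0, 0, 0, 0, 0, -1, 0.6], [0, 0, 0, 0, 0, -15, 0.6], [0, 0, 0, 0, 0, -50, 0.6]])

```text
clock: 18.95
position: [446.9, 46.3, 71.8]
ee_rot: [0.034, 0.996, -0.005, 0.084]
contact_force: [0.8, 0.6, 0.5]
gripper_width: 68.2
grasp_force: 0.0
```

Run:
```python
from h import *
from bench import *
d=get_image("wrist"); np.savez("w9.npz",**d); ondeck(d,6,84); print(read_state()["joints"].round(2))
row([480,-150,140],Rl(86))
```

```text
deck xy [41.5  0.1] [83.1 50. ] 0.1 x [-0.1 83.1] y [-24.8  25.1]
deck xy [-17.3   0.2] [  4.9 133. ] 0.1 x [-19.8 -14.8] y [-66.1  66.2]
[ 0.53  0.19 -0.81  0.23 -0.44 -2.37]
row [0.002, 0.178, 0.001] [-54.5, -195.6, -54.8] | clock 19.0 pos [449.5  48.2  76.7] width 68.4 F [0.2 0.4 4.2]
```

Long lift sits well (x −0.1..83.1, y 0.1 mm, square). Now to the middle one.

Run:
```python
from h import *
S=load("s6.npz"); k=.7
print("jar",plane(S,[537*k,495*k],0).round(),"driver",plane(S,[(472*k,425*k),(490*k,445*k),(507*k,470*k)],10).round().tolist())
row([609.5,-275,130],Rl(86))
```

```text
jar [[ 514. -441.    0.]] driver [[503.0, -229.0, 10.0], [504.0, -293.0, 10.0], [494.0, -363.0, 10.0]]
row [0.002, 0.178, 0.001] [-188.3, -311.5, -20.8] | clock 19.0 pos [449.5  48.2  76.7] width 68.4 F [0.2 0.4 4.2]
```

Request:
carry_out(motion=[[0, 0.04, 0, 0, 0, -30, 0.45], [0, 0.08, 0, -15, -40, -55, 0.45], [0, 0.12, 0, -40, -90, -60, 0.45], [0, 0.15, 0, -70, -145, -60, 0.45], [0, 0.178, 0, -100, -200, -60, 0.45]])

```text
clock: 19.62
position: [523.1, -160.2, 149.7]
ee_rot: [0.035, 0.999, -0.001, -0.002]
contact_force: [1.0, 1.3, -0.6]
gripper_width: 62.1
grasp_force: 0.0
```

Run:
```python
from h import *
row([609.5,-275,130],Rl(86))
```

```text
row [-0.002, -0.005, 0.001] [-94.2, -108.5, 19.5] | clock 19.62 pos [ 523.1 -160.2  149.7] width 62.1 F [ 1.   1.3 -0.6]
```

Request:
carry_out(motion=[[0, 0, 0, -30, -36, 6, 0.45], [0, 0, 0, -60, -72, 12, 0.45], [0, 0, 0, -85, -100, 19, 0.45], [0, 0, 0, -94, -108, 19, 0.45], [0, 0, 0, -94, -108, 19, 0.45]])

```text
clock: 20.25
position: [608.2, -272.6, 129.5]
ee_rot: [0.035, 0.999, -0.001, -0.003]
contact_force: [-0.2, 0.2, 0.0]
gripper_width: 62.0
grasp_force: 0.0
```

Run:
```python
from h import *
from bench import *
d=near(None); np.savez("w10.npz",**d)
row([609.5,-275,-8],Rl(86))
```

```text
blob [ 727.1 -531.3] [45.5 89.4] width heading 73.5
row [-0.001, -0.005, 0.001] [-2.6, -2.7, 138.1] | clock 20.3 pos [ 607.9 -272.   130.1] width 62.2 F [ 0.1  1.2 -0.1]
```

Run:
```python
from h import *
d=load("w10.npz"); u=proj(d,[609.5,-275,6])[0].astype(int); print(u)
hsv=cv2.cvtColor(d["color"],cv2.COLOR_BGR2HSV); print(hsv[u[1]-60:u[1]+61:12,u[0]].tolist())
m=cv2.inRange(hsv,(3,110,40),(20,255,255))
for c in cv2.findContours(m,cv2.RETR_EXTERNAL,cv2.CHAIN_APPROX_NONE)[0]:
    if cv2.contourArea(c)>800: print(cv2.boundingRect(c),[np.round(v,1) for v in cv2.minAreaRect(plane(d,c[:,0],6)[:,:2].astype(np.float32))])
```

```text
[276 193]
[[20, 42, 108], [19, 44, 110], [13, 175, 163], [13, 179, 161], [21, 124, 255], [21, 129, 253], [20, 134, 253], [20, 138, 253], [19, 141, 253], [17, 41, 197], [18, 41, 144]]
(0, 286, 51, 76) [array([ 727.2, -530.9]), array([46.4, 89.4]), np.float64(73.5)]
(250, 152, 59, 84) [array([ 610.7, -273.4]), array([50.1, 74.5]), np.float64(85.4)]
```

```bash
sed -i 's/(4,110,60),(17,255,255)/(3,110,60),(22,255,255)/' h.py
python3 - <<'E'
from h import *
row([610.7,-273.4,-15],Rl(85.4))
E
```

```text
row [-0.002, -0.005, 0.011] [-3.7, -1.0, 145.1] | clock 20.3 pos [ 607.9 -272.   130.1] width 62.2 F [ 0.1  1.2 -0.1]
```

Request:
carry_out(motion=[[0, -0.005, 0.01, -2, -1, 50, 0.45], [0, -0.005, 0.01, -3.7, -1, 95, 0.45], [0, -0.005, 0.01, -3.7, -1, 128, 0.45], [0, -0.005, 0.01, -3.7, -1, 140, 0.45], [0, -0.005, 0.01, -3.7, -1, 140, 0.45]])

```text
clock: 20.92
position: [611.3, -273.3, -9.1]
ee_rot: [0.039, 0.999, -0.001, 0.0]
contact_force: [0.1, -0.9, 0.6]
gripper_width: 61.9
grasp_force: 0.0
```

Run:
```python
from h import *
from bench import *
d=near(None)
row([610.7,-273.4,-16],Rl(85.4))
```

```text
blob [ 610.6 -273.5] [50.1 75.2] width heading 85.3
row [-0.002, 0.002, 0.002] [1.5, 0.1, 7.9] | clock 20.98 pos [ 612.1 -273.6   -8.1] width 61.9 F [-0.3 -0.2 -0.2]
```

Request:
carry_out(motion=[[0, 0, 0, 1, 0, 4, 0.45], [0, 0, 0, 1, 0, 8.5, 0.4], [0, 0, 0, 1, 0, 8.5, -1], [0, 0, 0, 1, 0, 8.5, -1], [0, 0, 0, 1, 0, 8.5, -1]])

```text
clock: 21.6
position: [611.8, -273.8, -15.6]
ee_rot: [0.039, 0.999, -0.001, 0.002]
contact_force: [-0.9, 2.5, 7.9]
gripper_width: 48.2
grasp_force: 65.1
```

Run:
```python
from h import *
from bench import *
s=read_state(); print(s["position"],s["gripper_width"],s["contact_force"])
```

```text
[ 611.7553287  -273.79098863  -15.64620098] 48.1742399551729 [-0.94348657  2.54652398  7.91294026]
```

Request:
carry_out(motion=[[0, 0, 0, 0, 0, -40, -1], [0, 0, 0, 0, 0, -100, -1], [0, 0, 0, 20, 40, -145, -1], [0, 0, 0, 50, 90, -150, -1], [0, 0, 0, 80, 140, -150, -1]])

```text
clock: 22.22
position: [541.3, -126.5, 132.9]
ee_rot: [0.04, 0.999, -0.001, 0.002]
contact_force: [-0.8, 0.9, -0.4]
gripper_width: 47.2
grasp_force: 62.1
```

Run:
```python
from h import *
rt=Rl(H,7.4); row(tcp_for((91.7,0,58),(1.2,0,-18.7),rt),rt)
```

```text
row [-0.002, -0.126, -0.011] [63.5, 166.9, 39.6] | clock 22.23 pos [ 541.3 -126.5  132.9] width 47.2 F [-0.8  0.9 -0.4]
```

Request:
carry_out(motion=[[0, -0.04, 0, 20, 50, 5, -1], [0, -0.08, -0.005, 38, 100, 12, -1], [0, -0.11, -0.008, 52, 140, 20, -1], [0, -0.126, -0.011, 57, 158, 30, -1], [0, -0.126, -0.011, 57, 158, 33, -1]])

```text
clock: 22.85
position: [496.3, 35.1, 98.1]
ee_rot: [0.033, 0.997, -0.003, 0.063]
contact_force: [-0.3, 1.0, -0.5]
gripper_width: 47.7
grasp_force: 62.1
```

Request:
carry_out(motion=[[0, 0, 0, 0, 0, 0, -1]])

```text
clock: 22.98
position: [497.5, 34.0, 98.5]
ee_rot: [0.034, 0.997, -0.003, 0.063]
contact_force: [-0.1, 0.1, 0.2]
gripper_width: 48.0
grasp_force: 62.1
```

```bash
sed -i 's/def held(d,s,L,ztop=-21.8):/def held(d,s,L,ztop=-21.8,lo=(4,150,60),hi=(17,255,255)):/; s/m=cv2.inRange(hsv,(4,150,60),(17,255,255))/m=cv2.inRange(hsv,lo,hi)/' h.py
python3 - <<'E'
from h import *
from bench import *
s=read_state(); d=get_image("wrist"); np.savez("w11.npz",**d); print(s["joints"].round(2))
held(d,s,74,-21.7)
hsv=cv2.cvtColor(d["color"],cv2.COLOR_BGR2HSV); print([(r,*hsv[r,281].tolist()) for r in range(90,350,10)])
rt=Rl(H,7.4); row(tcp_for((91.7,0,58),(1.2,0,-18.7),rt),rt)
E
```

```text
[ 0.43  0.24 -0.59  0.11 -0.63 -2.16]
area 26424.0 px box [221  66] [340 338] tool x [-36.6  84.4] y [-24.   26.1]
near end: x at y=0 84.2 slope 0.025 -> centre x 47.2
[(90, 13, 181, 113), (100, 13, 181, 113), (110, 12, 181, 113), (120, 12, 181, 113), (130, 13, 181, 114), (140, 13, 183, 113), (150, 12, 181, 114), (160, 12, 181, 113), (170, 12, 181, 113), (180, 13, 183, 113), (190, 13, 194, 108), (200, 12, 187, 109), (210, 12, 191, 108), (220, 13, 191, 107), (230, 12, 191, 108), (240, 12, 184, 108), (250, 13, 190, 106), (260, 12, 188, 107), (270, 14, 177, 216), (280, 14, 177, 210), (290, 14, 182, 209), (300, 13, 181, 207), (310, 14, 187, 205), (320, 14, 187, 202), (330, 13, 186, 202), (340, 28, 86, 254)]
row [-0.002, -0.002, 0.0] [7.7, 10.7, 4.8] | clock 23.02 pos [497.8  33.8  98.6] width 47.8 F [ 0.3 -0.3 -0.9]
```

Run:
```python
from h import *
rt=Rl(H,7.4); row(tcp_for((91.7,0,8.0+8),(0.8,1.0,-18.7),rt),rt)
```

```text
row [-0.002, -0.002, 0.0] [2.5, 9.8, 46.4] | clock 23.02 pos [497.8  33.8  98.6] width 47.8 F [ 0.3 -0.3 -0.9]
```

Request:
carry_out(motion=[[0, 0, 0, 1, 5, 10, -1], [0, 0, 0, 2, 9, 22, -1], [0, 0, 0, 2.5, 9.8, 36, -1], [0, 0, 0, 2.5, 9.8, 45, -1], [0, 0, 0, 2.5, 9.8, 46, -1]])

```text
clock: 23.65
position: [500.8, 43.4, 51.3]
ee_rot: [0.034, 0.997, -0.004, 0.062]
contact_force: [0.5, 1.1, -0.7]
gripper_width: 48.0
grasp_force: 62.1
```

Run:
```python
from h import *
rt=Rl(H,7.4); row(tcp_for((91.7,0,8.0),(0.8,1.0,-18.7),rt),rt)
```

```text
row [-0.003, -0.005, 0.001] [-2.3, -0.1, 7.1] | clock 23.65 pos [500.8  43.4  51.3] width 48.0 F [ 0.5  1.1 -0.7]
```

Request:
carry_out(motion=[[0, 0, 0, -1, 0, 3, -1], [0, 0, 0, -1.5, 0, 5.5, -1], [0, 0, 0, -1.5, 0, 7, -1], [0, 0, 0, -1.5, 0, 7, -1]])

```text
clock: 24.15
position: [503.6, 43.5, 45.6]
ee_rot: [0.034, 0.997, -0.003, 0.063]
contact_force: [-0.2, 1.0, -0.5]
gripper_width: 47.8
grasp_force: 62.1
```

Run:
```python
from h import *
rt=Rl(H,7.4); row(tcp_for((91.7,0,8.0),(0.8,1.0,-18.7),rt),rt)
```

```text
row [-0.002, -0.003, 0.001] [-0.2, -0.4, 1.2] | clock 24.15 pos [503.6  43.5  45.6] width 47.8 F [-0.2  1.  -0.5]
```

Request:
carry_out(motion=[[0, 0, 0, 0, 0, 1, -1], [0, 0, 0, 0, 0, 2, -1], [0, 0, 0, 0, 0, 2, -1]])

```text
clock: 24.52
position: [503.7, 43.5, 43.5]
ee_rot: [0.034, 0.997, -0.003, 0.063]
contact_force: [-0.4, 0.1, 0.0]
gripper_width: 47.9
grasp_force: 62.1
```

Request:
carry_out(motion=[[0, 0, 0, 0, 0, 1, -1], [0, 0, 0, 0, 0, 1.5, -1], [0, 0, 0, 0, 0, 1.5, -1]])

```text
clock: 24.9
position: [504.1, 43.5, 42.6]
ee_rot: [0.034, 0.997, -0.003, 0.063]
contact_force: [-1.7, 0.2, 5.3]
gripper_width: 47.9
grasp_force: 62.6
```

Contact. I'll release, retract and check.

Request:
carry_out(motion=[[0, 0, 0, 0, 0, 0, 0.4], [0, 0, 0, 0, 0, 0, 0.6], [0, 0, 0, 0, 0, -10, 0.6], [0, 0, 0, 3, 0, -40, 0.6], [0, 0, 0, 3, 0, -80, 0.6]])

```text
clock: 25.52
position: [490.1, 44.3, 121.6]
ee_rot: [0.034, 0.997, -0.004, 0.062]
contact_force: [0.3, 0.7, -0.0]
gripper_width: 68.2
grasp_force: 0.0
```

Run:
```python
from h import *
from bench import *
d=get_image("wrist"); np.savez("w12.npz",**d); fitdeck(d,Q)
r,t=deckT(Q); hsv=cv2.cvtColor(d["color"],cv2.COLOR_BGR2HSV)
# rectified top view of lane on deck z=6 plane, 4 px/mm, x -10..150, y -40..40
xs=np.arange(-10,150,.5); ys=np.arange(-40,40,.5)
def rect(z):
    X,Y=np.meshgrid(xs,ys); px=proj(d,dw(Q,np.c_[X.ravel(),Y.ravel(),np.full(X.size,z)])).astype(np.float32)
    return cv2.remap(d["color"],px[:,0].reshape(X.shape),px[:,1].reshape(X.shape),cv2.INTER_LINEAR)
im=cv2.resize(rect(6),None,fx=2.4,fy=2.4); cv2.imwrite("pics/r12.png",im)
m=cv2.inRange(hsv,(4,150,40),(17,255,255))
for c in cv2.findContours(m,cv2.RETR_EXTERNAL,cv2.CHAIN_APPROX_NONE)[0]:
    if cv2.contourArea(c)<1500: continue
    o=r.inv().apply(d["position"]-t); v=r.inv().apply(ray(d,c[:,0]))
    for z in (6,10): p=(o+v*((z-o[2])/v[:,2])[:,None])[:,:2]; print(z,"x",np.percentile(p[:,0],[1,99]).round(1),"y",np.percentile(p[:,1],[1,99]).round(1))
g=cv2.cvtColor(rect(12),cv2.COLOR_BGR2GRAY).astype(float)[60:100].mean(0); dg=np.diff(cv2.GaussianBlur(g.reshape(1,-1),(5,1),0)[0])
i=np.argsort(-abs(dg))[:14]; print(sorted((float(xs[k]),round(dg[k],1)) for k in i))
row(tcp_for((91.7,0,60),(0,0,-18.7),Rl(H,7)),Rl(H,7));
```

```text
deck [ 4.14447e+02  5.03780e+01  3.30580e+01 -7.10000e-02] n 114 med res px 0.25
6 x [ -0.3 128.7] y [-25.4  26.4]
10 x [  0.6 127.3] y [-24.9  26. ]
[(0.0, np.float64(-15.9)), (0.5, np.float64(-26.1)), (1.0, np.float64(-20.5)), (54.5, np.float64(-8.8)), (55.0, np.float64(-8.3)), (56.5, np.float64(7.4)), (62.0, np.float64(9.4)), (62.5, np.float64(11.0)), (63.0, np.float64(11.5)), (63.5, np.float64(9.5)), (126.0, np.float64(15.7)), (126.5, np.float64(22.5)), (127.0, np.float64(21.7)), (127.5, np.float64(14.2))]
row [0.001, 0.013, 0.003] [8.2, -0.9, 32.3] | clock 25.57 pos [493.4  45.7 127.7] width 68.3 F [0.6 0.4 3.4]
```

Middle lift: lower end ≈ 55 mm, upper ≈ 128.5, centred to 0.5 mm, so it is good. Now the short one.

Run:
```python
from h import *
row([372,-278,125],Rl(86))
```

```text
row [0.001, 0.135, 0.003] [99.1, -331.0, -11.1] | clock 25.57 pos [493.4  45.7 127.7] width 68.3 F [0.6 0.4 3.4]
```

Request:
carry_out(motion=[[0, 0.03, 0, 10, -45, -15, 0.45], [0, 0.06, 0, 28, -100, -15, 0.45], [0, 0.09, 0, 46, -155, -15, 0.45], [0, 0.12, 0, 64, -210, -12, 0.45], [0, 0.135, 0, 80, -265, -11, 0.45]])

```text
clock: 26.2
position: [392.0, -215.9, 123.2]
ee_rot: [0.034, 0.999, -0.001, -0.004]
contact_force: [1.5, 0.1, -0.1]
gripper_width: 62.0
grasp_force: 0.0
```

Run:
```python
from h import *
row([372,-278,125],Rl(86))
```

```text
row [-0.002, -0.007, 0.002] [15.8, -63.3, -1.5] | clock 26.2 pos [ 392.  -215.9  123.2] width 62.0 F [ 1.5  0.1 -0.1]
```

Request:
carry_out(motion=[[0, -0.004, 0, 7, -30, 0, 0.45], [0, -0.007, 0, 13, -54, 0, 0.45], [0, -0.007, 0, 15, -60, 0, 0.45], [0, -0.007, 0, 15, -60, 0, 0.45]])

```text
clock: 26.7
position: [373.3, -273.1, 123.1]
ee_rot: [0.034, 0.999, -0.001, -0.001]
contact_force: [-0.1, 0.5, 0.4]
gripper_width: 61.8
grasp_force: 0.0
```

Run:
```python
from h import *
d=near(None); np.savez("w13.npz",**d)
row([372,-278,-8],Rl(86))
```

```text
blob [ 373.3 -276.7] [50.2 64.8] width heading 84.9
row [-0.002, -0.001, 0.002] [1.0, -5.0, 131.1] | clock 26.75 pos [ 373.5 -272.8  123. ] width 62.4 F [-0.5  0.6  0.3]
```

Request:
carry_out(motion=[[0, 0, 0.02, 0, -2, 45, 0.45], [0, 0, 0.02, 0, -3.5, 90, 0.45], [0, 0, 0.02, 0, -3.9, 122, 0.45], [0, 0, 0.02, 0, -3.9, 132, 0.45], [0, 0, 0.02, 0, -3.9, 132, 0.45]])

```text
clock: 27.38
position: [373.4, -277.0, -9.0]
ee_rot: [0.043, 0.999, -0.001, -0.001]
contact_force: [-0.1, -0.8, 0.4]
gripper_width: 61.6
grasp_force: 0.0
```

Run:
```python
from h import *
d=near(None)
row([373.3,-276.7,-16],Rl(84.9))
```

```text
blob [ 373.1 -276.8] [50.2 65.2] width heading 85.3
row [-0.003, -0.0, 0.002] [0.6, 0.5, 7.7] | clock 27.43 pos [ 373.9 -277.3   -8.3] width 61.6 F [ 0.2 -0.2 -0.3]
```

Request:
carry_out(motion=[[0, 0, 0, 0.5, 0.3, 4, 0.45], [0, 0, 0, 0.5, 0.3, 8, 0.4], [0, 0, 0, 0.5, 0.3, 8, -1], [0, 0, 0, 0.5, 0.3, 8, -1], [0, 0, 0, 0.5, 0.3, 8, -1]])

```text
clock: 28.05
position: [372.9, -277.4, -15.7]
ee_rot: [0.044, 0.999, -0.002, -0.0]
contact_force: [-0.8, 1.1, 9.6]
gripper_width: 47.5
grasp_force: 65.5
```

Request:
carry_out(motion=[[0, 0, 0, 0, 0, -40, -1], [0, 0, 0, 0, 5, -90, -1], [0, 0, 0, -20, 45, -125, -1], [0, 0, 0, -45, 95, -140, -1], [0, 0, 0, -70, 145, -145, -1]])

```text
clock: 28.68
position: [456.3, -137.2, 129.2]
ee_rot: [0.044, 0.999, -0.001, 0.001]
contact_force: [0.6, 0.0, -0.5]
gripper_width: 47.9
grasp_force: 62.9
```

Run:
```python
from h import *
rt=Rl(H,7.4); row(tcp_for((141.8,0,58),(.5,1,-18.7),rt),rt)
```

```text
row [-0.003, -0.127, -0.02] [-66.5, 184.5, 23.2] | clock 28.68 pos [ 456.3 -137.2  129.2] width 47.9 F [ 0.6  0.  -0.5]
```

Request:
carry_out(motion=[[0, -0.04, -0.005, -20, 50, 3, -1], [0, -0.08, -0.01, -40, 105, 8, -1], [0, -0.11, -0.015, -58, 150, 14, -1], [0, -0.127, -0.02, -64, 175, 20, -1], [0, -0.127, -0.02, -64, 178, 22, -1]])

```text
clock: 29.3
position: [534.2, 34.5, 104.4]
ee_rot: [0.033, 0.998, -0.004, 0.062]
contact_force: [-0.5, -0.4, -0.0]
gripper_width: 47.5
grasp_force: 62.9
```

Request:
carry_out(motion=[[0, 0, 0, 0, 0, 0, -1], [0, 0, 0, 0, 0, 0, -1]])

```text
clock: 29.55
position: [534.4, 32.3, 105.2]
ee_rot: [0.035, 0.997, -0.004, 0.063]
contact_force: [0.2, -0.1, -0.6]
gripper_width: 47.9
grasp_force: 62.9
```

Run:
```python
from h import *
from bench import *
s=read_state(); d=get_image("wrist"); np.savez("w14.npz",**d); print(s["joints"].round(2))
held(d,s,64,-21.7); fitdeck(d,Q)
rt=Rl(H,7.4); row(tcp_for((141.8,0,7.3+8),(.5,1,-18.7),rt),rt)
```

```text
[ 0.4   0.29 -0.5   0.1  -0.68 -2.11]
area 31447.5 px box [222   0] [342 332] tool x [-33.3 106.7] y [-23.9  26. ]
near end: x at y=0 106.4 slope 0.026 -> centre x 74.4
deck [ 4.14565e+02  5.01980e+01  3.14990e+01 -7.00000e-02] n 87 med res px 0.27
row [-0.004, -0.003, -0.0] [-9.8, 8.7, 42.2] | clock 29.6 pos [534.4  32.4 105.2] width 47.4 F [ 0.3 -0.2  0.3]
```

Request:
carry_out(motion=[[0, 0, 0, -4, 4, 10, -1], [0, 0, 0, -8, 8, 20, -1], [0, 0, 0, -8.5, 8.7, 32, -1], [0, 0, 0, -8.5, 8.7, 41, -1], [0, 0, 0, -8.5, 8.7, 42, -1]])

```text
clock: 30.22
position: [548.0, 40.5, 63.0]
ee_rot: [0.034, 0.998, -0.005, 0.061]
contact_force: [0.5, 0.0, -0.3]
gripper_width: 47.6
grasp_force: 62.9
```

Run:
```python
from h import *
rt=Rl(H,7.4); row(tcp_for((141.8,0,7.3),(-.8,1,-18.7),rt),rt)
```

```text
row [-0.005, -0.006, 0.001] [-2.0, -0.4, 6.7] | clock 30.23 pos [548.   40.5  63. ] width 47.6 F [ 0.5  0.  -0.3]
```

Request:
carry_out(motion=[[0, -0.003, 0, -0.5, 0, 3, -1], [0, -0.003, 0, -1, 0, 6, -1], [0, -0.003, 0, -1, 0, 8, -1], [0, -0.003, 0, -1, 0, 8, -1]])

```text
clock: 30.72
position: [550.7, 40.6, 56.4]
ee_rot: [0.034, 0.997, -0.004, 0.064]
contact_force: [-0.0, 1.1, -0.3]
gripper_width: 47.9
grasp_force: 62.9
```

Run:
```python
from h import *
rt=Rl(H,7.4); row(tcp_for((141.8,0,7.3),(-.8,1,-18.7),rt),rt)
```

```text
row [-0.004, -0.001, 0.001] [-0.2, -0.8, -0.2] | clock 30.73 pos [550.7  40.6  56.4] width 47.9 F [-0.   1.1 -0.3]
```

Request:
carry_out(motion=[[0, 0, 0, 0, 0, 1, -1], [0, 0, 0, 0, 0, 1.5, -1], [0, 0, 0, 0, 0, 1.5, -1]])

```text
clock: 31.1
position: [550.9, 40.7, 54.9]
ee_rot: [0.034, 0.997, -0.004, 0.064]
contact_force: [-0.2, -0.0, -0.2]
gripper_width: 47.7
grasp_force: 62.9
```

Request:
carry_out(motion=[[0, 0, 0, 0, 0, 1, -1], [0, 0, 0, 0, 0, 1.5, -1], [0, 0, 0, 0, 0, 1.5, -1]])

```text
clock: 31.48
position: [551.1, 40.6, 54.7]
ee_rot: [0.034, 0.997, -0.004, 0.064]
contact_force: [-4.2, 0.3, 7.5]
gripper_width: 47.7
grasp_force: 63.8
```

Contact. I'll release and retract.

Request:
carry_out(motion=[[0, 0, 0, 0, 0, 0, 0.4], [0, 0, 0, 0, 0, 0, 0.6], [0, 0, 0, 0, 0, -10, 0.6], [0, 0, 0, 3, 0, -45, 0.6], [0, 0, 0, 15, 0, -95, 0.6]])

```text
clock: 32.1
position: [523.6, 42.6, 146.1]
ee_rot: [0.034, 0.997, -0.005, 0.063]
contact_force: [1.2, 0.6, 0.8]
gripper_width: 68.2
grasp_force: 0.0
```

Request:
carry_out(motion=[[0, 0, 0, 20, 0, -10, 0.6], [0, 0, 0, 20, 0, -10, 0.6]])

```text
clock: 32.35
position: [502.5, 44.4, 154.7]
ee_rot: [0.034, 0.997, -0.003, 0.065]
contact_force: [0.6, -0.1, -0.6]
gripper_width: 68.4
grasp_force: 0.0
```

Run:
```python
from h import *
from bench import *
d=get_image("wrist"); np.savez("w15.npz",**d); fitdeck(d,Q); print(read_state()["position"])
xs=np.arange(-15,195,.5); ys=np.arange(-45,45,.5)
def rect(z):
    X,Y=np.meshgrid(xs,ys); px=proj(d,dw(Q,np.c_[X.ravel(),Y.ravel(),np.full(X.size,z)])).astype(np.float32)
    return cv2.remap(d["color"],px[:,0].reshape(X.shape),px[:,1].reshape(X.shape),cv2.INTER_LINEAR)
for z in (6,14):
    g=cv2.cvtColor(rect(z),cv2.COLOR_BGR2GRAY).astype(np.float32)[50:130].mean(0); dg=np.diff(cv2.GaussianBlur(g.reshape(1,-1),(5,1),0)[0])
    print(z,sorted((float(xs[k]),round(float(dg[k]),1)) for k in np.argsort(-abs(dg))[:22]))
cv2.imwrite("pics/r15.png",cv2.vconcat([cv2.resize(d["color"],(420,315)),cv2.resize(rect(10),(420,180))]))
```

```text
deck [ 4.14564e+02  5.03410e+01  3.13430e+01 -7.10000e-02] n 124 med res px 0.24
[503.05791244  44.40444965 153.93277773]
6 [(-13.0, 15.5), (-12.5, 28.2), (-12.0, 28.4), (-11.5, 16.1), (-1.0, -20.1), (-0.5, -27.1), (0.0, -18.8), (108.0, -15.8), (108.5, -21.3), (109.0, -23.6), (109.5, -21.1), (110.0, -15.6), (111.5, 23.8), (112.0, 36.3), (112.5, 32.7), (113.0, 17.5), (172.5, 14.2), (173.0, 28.1), (173.5, 28.1), (192.5, -36.8), (193.0, -49.8), (193.5, -36.1)]
14 [(-10.5, 14.2), (-10.0, 27.4), (-9.5, 29.2), (-9.0, 17.4), (1.5, -26.4), (2.0, -24.4), (68.0, 14.2), (107.0, -19.2), (107.5, -23.9), (108.0, -23.5), (108.5, -18.8), (110.0, 18.3), (110.5, 34.4), (111.0, 35.5), (111.5, 22.3), (169.5, 21.2), (170.0, 29.4), (170.5, 21.3), (188.5, -28.8), (189.0, -48.3), (189.5, -42.4), (190.0, -20.5)]
```

View pics/r15.png

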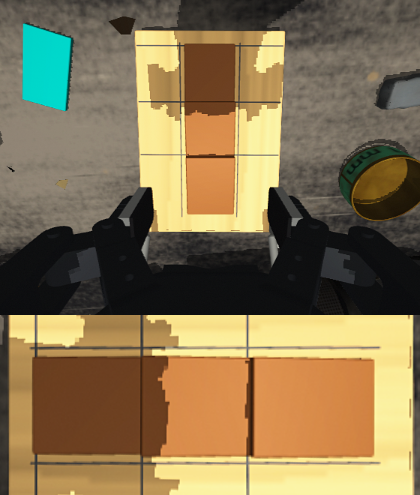

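The final picture shows all three lifts shingled in line inside the lane: the short one's lower end is at about 110.5 mm and its upper at 173. A quick numeric check that the bail still stands, then I'll hand in.

Run:
```python
from h import *
from bench import *
a=load("s6.npz"); b=get_image("scene")
x,y=slice(310,336),slice(176,206)
t=a["color"][y,x]; r=cv2.matchTemplate(b["color"][166:216,300:346],t,cv2.TM_CCOEFF_NORMED); print(cv2.minMaxLoc(r))
for dd in ((112,0),(112,62),(112,-62)):
    th=2.45; P=dw(Q,(188-112*np.cos(th),dd[1],30+112*np.sin(th))); print(proj(b,P).round(),b["color"][tuple(proj(b,P)[0].round().astype(int)[::-1])])
s=read_state(); print(s["contact_force"],s["clock"])
if cv2.minMaxLoc(r)[1]>.8: print(job_done())
```

```text
(-0.2070433348417282, 0.997145414352417, (0, 7), (10, 10))
[[323. 191.]] [46 47 47]
[[313. 180.]] [134 142 143]
[[333. 202.]] [74 81 80]
[-0.11952767 -0.01980125 -0.55603083] 32.45
the job is handed in; nothing more can be done
None
```

I handed the job in at 32.5 s: by my last camera measurements the bail is open at its stop and the three lifts are shingled on their lines, centred in the lane to about 1 mm; no result came back.

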